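Load the drying tray and start the lamp timer

TASK

Hook a fingertip behind the far lip of the wooden drying tray and drag it along the bench towards the robot, without lifting it, until its near side sits flat against the stop batten. Then lay every round clock foot flat on the floor of the tray's left compartment and every calendar slat flat in its right one (left and right as the robot sees them). Once all are in, twist the timer's spring key clockwise to its stop and let it spring back; leave the tray against the batten and everything else on the bench where it is.

Things in the scene. Friction and masses are not known exactly. Their poses are not given: they have to be found in the camera images.
- tray: sliding wooden tray, 170 (x) x 300 (y) x 30 mm high outside, 0.7 kg; walls 8 mm, floor 5 mm thick. A 6 mm divider, wall-high, at y = 0 makes two compartments, each 154 (x) x 139 mm (y) inside: left y > 0, right y < 0. Origin: centre of underside; x away from the robot, y to its left, z up. Starts 7 to 15 cm beyond the batten, free bench behind it
- tray_far (a point): middle of the outer face of the tray's far wall (far lip), 15 mm above its underside; the wall's top is 15 mm above this point. Axes as the tray
- tray_near_left (a point): on the outer face of the tray's near wall, 10 mm from its left end, 9 mm above the underside
- tray_near_right (a point): on the outer face of the tray's near wall, 10 mm from its right end, 9 mm above the underside
- batten_face (a point): stop batten: dark wooden strip fixed to the bench nearest the robot, 20 mm (x) x 340 mm (y) x 18 mm high. This point is the middle of its far upright face (the one that looks at the tray), 9 mm above the bench; x points out of that face, away from the robot, y along the strip to the left
- timer: grey lamp timer fixed to the bench, 100 x 100 x 50 mm high, at the far left or far right; origin: centre of its underside, z up. Its key stands on the middle of its top
- key (a joint): angle of the timer's spring key, rad: 0 at rest, grows as it is turned clockwise seen from above, stop at 1.2. A spring (0.015 N m at rest, 0.135 N m at the stop) returns it to 0 when let go
- key_grip (a point): centre of the key's upright black bar grip: 44 mm long (along this point's x, which is also the timer's x at rest), 12 mm thick (its y), 26 mm high; this point is on the turning axis, 74 mm above the bench, the bar's top 13 mm above it
- stand: bystander: wooden desk-calendar stand fixed to the bench on the other side from the timer, 80 x 120 x 85 mm high; origin: centre of its underside
- bezel: bystander: loose flat wooden ring, 64 mm outside, 48 mm inside, 12 mm high, lying among the parts; not to be loaded; origin: centre of its underside
- glue: bystander: white glue bottle, 56 mm across, 150 mm tall, at the back; origin: centre of its underside
- mug: bystander: white cup, 76 mm across, 85 mm tall, at the back; origin: centre of its underside
- hammer: bystander: hammer lying at the right side; origin near its middle
- brush: bystander: brush lying at the left side; origin near its middle
- offcut: bystander: dark wood offcut 90 x 50 x 30 mm at the left; origin: centre of its underside
- offcut2: bystander: light wood offcut 120 x 60 x 22 mm at the right; origin: centre of its underside
- foot0_c (a point): centre of a loose round wooden clock foot: solid disc 40 mm across, 26 mm high, dark dot on both flat faces; z is its round axis. 40 g. Three or all of the four are present, on the bench at either side of the tray
- foot1_c (a point): centre of a loose round wooden clock foot: solid disc 40 mm across, 26 mm high, dark dot on both flat faces; z is its round axis. 40 g. Three or all of the four are present, on the bench at either side of the tray
- foot2_c (a point): centre of a loose round wooden clock foot: solid disc 40 mm across, 26 mm high, dark dot on both flat faces; z is its round axis. 40 g. Three or all of the four are present, on the bench at either side of the tray
- foot3_c (a point): centre of a loose round wooden clock foot: solid disc 40 mm across, 26 mm high, dark dot on both flat faces; z is its round axis. 40 g. Three or all of the four are present, on the bench at either side of the tray
- slat0_c (a point): centre of a loose wooden calendar slat: solid bar 80 mm (its x) x 28 mm (its y) x 24 mm high (its z), dark inlay on both large faces. 40 g. One or both are present, on the bench at either side of the tray
- slat1_c (a point): centre of a loose wooden calendar slat: solid bar 80 mm (its x) x 28 mm (its y) x 24 mm high (its z), dark inlay on both large faces. 40 g. One or both are present, on the bench at either side of the tray
There are look-alikes about, which are no part of the job. Leave any green or pink look-alike of the part that bears foot1_c alone.

How it is judged:
On the way, in this order (a step that is already met when the one before it is completed fails the run):
1. the fingers, at the tray's far lip, have dragged it at least 3 cm (contact force between the fingers and tray above 0.3 N and distance of tray from where it was at the start of the episode above 0.03 m and x of the grasp point in the frame of tray_far above -0.05 m), for 0.1 s.
2. the tray has been brought to the batten (both near corners within 25 mm of it) (x of each of tray_near_left, tray_near_right in the frame of batten_face below 0.025 m and y of tray_far in the frame of batten_face between -0.09 and 0.09 m and angle between tray's own z axis and vertical below 0.05 rad), for 0.2 s.
3. tray at the batten, every foot flat in the left compartment, every slat in the right, none held (x of each of tray_near_left, tray_near_right in the frame of batten_face below 0.01 m and y of tray_far in the frame of batten_face between -0.09 and 0.09 m and angle between tray's own z axis and vertical below 0.05 rad and z of foot0_c in the frame of tray between 0.01 and 0.0225 m and x of foot0_c in the frame of tray between -0.075 and 0.075 m and y of foot0_c in the frame of tray between 0.003 and 0.142 m and z of foot1_c in the frame of tray between 0.01 and 0.0225 m and x of foot1_c in the frame of tray between -0.075 and 0.075 m and y of foot1_c in the frame of tray between 0.003 and 0.142 m and z of foot2_c in the frame of tray between 0.01 and 0.0225 m and x of foot2_c in the frame of tray between -0.075 and 0.075 m and y of foot2_c in the frame of tray between 0.003 and 0.142 m and z of foot3_c in the frame of tray between 0.01 and 0.0225 m and x of foot3_c in the frame of tray between -0.075 and 0.075 m and y of foot3_c in the frame of tray between 0.003 and 0.142 m and z of slat0_c in the frame of tray between 0.01 and 0.0225 m and x of slat0_c in the frame of tray between -0.075 and 0.075 m and y of slat0_c in the frame of tray between -0.142 and -0.003 m and z of slat1_c in the frame of tray between 0.01 and 0.0225 m and x of slat1_c in the frame of tray between -0.075 and 0.075 m and y of slat1_c in the frame of tray between -0.142 and -0.003 m and not (contact force between the fingers and foot0 above 0.2 N) and not (contact force between the fingers and foot1 above 0.2 N) and not (contact force between the fingers and foot2 above 0.2 N) and not (contact force between the fingers and foot3 above 0.2 N) and not (contact force between the fingers and slat0 above 0.2 N) and not (contact force between the fingers and slat1 above 0.2 N)), for 0.2 s.
4. the key is turned to its stop (over 1.1 rad) (value of joint key above 1.1 rad), for 0.1 s.
5. the key is let go and has sprung back (value of joint key below 0.1 rad and contact force between the fingers and timer below 0.1 N), for 0.2 s.
At the end, for the whole second after the job is handed in: Both near tray corners within 10 mm of the batten's far face, tray within 90 mm of its middle sideways and flat on the bench; every present foot flat on the left compartment's floor, every present slat lying on the right one's; key within 0.1 rad of rest; tray still (x of each of tray_near_left, tray_near_right in the frame of batten_face below 0.01 m and y of tray_far in the frame of batten_face between -0.09 and 0.09 m and angle between tray's own z axis and vertical below 0.05 rad and z of foot0_c in the frame of tray between 0.01 and 0.0225 m and x of foot0_c in the frame of tray between -0.075 and 0.075 m and y of foot0_c in the frame of tray between 0.003 and 0.142 m and z of foot1_c in the frame of tray between 0.01 and 0.0225 m and x of foot1_c in the frame of tray between -0.075 and 0.075 m and y of foot1_c in the frame of tray between 0.003 and 0.142 m and z of foot2_c in the frame of tray between 0.01 and 0.0225 m and x of foot2_c in the frame of tray between -0.075 and 0.075 m and y of foot2_c in the frame of tray between 0.003 and 0.142 m and z of foot3_c in the frame of tray between 0.01 and 0.0225 m and x of foot3_c in the frame of tray between -0.075 and 0.075 m and y of foot3_c in the frame of tray between 0.003 and 0.142 m and z of slat0_c in the frame of tray between 0.01 and 0.0225 m and x of slat0_c in the frame of tray between -0.075 and 0.075 m and y of slat0_c in the frame of tray between -0.142 and -0.003 m and z of slat1_c in the frame of tray between 0.01 and 0.0225 m and x of slat1_c in the frame of tray between -0.075 and 0.075 m and y of slat1_c in the frame of tray between -0.142 and -0.003 m and linear speed of tray below 0.02 m/s and value of joint key below 0.1 rad); the robot touches nothing.
It fails at once if the tray is lifted more than 15 mm (height (world z) of tray above 0.015 m).
It fails at once if a bystander (ring, bottle, cup, hammer, brush, offcut) is moved more than 5 cm (distance of any of bezel, glue, mug, hammer, brush, offcut, offcut2 from where it was at the start of the episode above 0.05 m).
Of foot0, foot1, foot2, foot3, slat0, slat1 only 5 to 6 are there at a start; the rules pass over those that are not, and their reading is None.
At some moment in a run one of foot0, foot1, foot2, foot3, slat0, slat1 may be knocked a few centimetres aside while the robot is not near it.
Once in a run the grip may slacken for a moment while it holds something.
It also fails if it takes over 208 s, if anything falls off the work surface, if the arm or the gripper's body presses on something with over 40 N, if the wrist force passes 120 N, or if a joint passes its speed limit or range.

ROBOT

A 6-joint arm with a two-finger parallel gripper is mounted at the origin on the work surface. World frame = base frame: x ahead of the robot, y to its left, z up, the work surface at z = 0. Lengths are in m, angles in rad, forces in N, time in s.
With the tool pointing down it reaches from about 0.3 to 0.875 m from the base axis. Payload 6.4 kg.
Tool frame: the origin (TCP) lies between the finger pads; the fingertips stand 8 mm ahead of it and the grasp point (between the pads) lies 11 mm behind it; z points along the fingers, x is the direction in which the jaws open and shut, and the axes are right-handed (so a half turn about z gives the same grasp; the last joint's range is limited). The gripper opens to 85 mm and grips with 20 to 120 N. Pads are 22 mm wide; open, the fingers measure 114 mm over their backs; the gripper's body (76 mm by 85 mm) begins 54 mm behind the grasp point. The pads swing forward as they close: fully open they stand 13 mm farther back than shut.
Start: joints at [-1.425, 0.181, 1.607, -0, 1.354, -0.206], TCP at [0.198, -0.54, 0.239] pointing down, gripper open.
Joint ranges: [-2.99, 2.99], [-0.89, 2.07], [0.3, 2.58], [-1.14, 4.28], [0, 2.63], [-3.12, 3.12]. Speed limits (rad/s): [2.57, 2.57, 3.01, 3.14, 3.14, 3.14].

INTERFACE

Orientations are given as a unit quaternion [w, x, y, z].
In Python, from bench import ctrl gives the robot as it stands.
- The arm moves only by the tool drive_tool, never from a script. Its argument "commands" is a list of rows, each an object of numbers: "gripper": the closure, from 0 (fully open) to 1 (shut); "dx", "dy", "dz": the shift along the tool's x, y, z in cm; "turn": the turn about the tool's z in degrees. A call has 1 to 20 rows; each row is the pose to reach, as a shift and turn from the pose commanded when the call began, along the tool's axes at that moment; what a row does not reach only later rows make up. A row lasts 1/8 s, in which the tool goes at most 62.5 mm and 10.7 degrees, less where a joint would pass 70% of its speed; a pose out of reach is approached as far as the arm can. A call with a gripper value outside its range is refused whole. The fingers move at their own pace and stop on an object; the grip force is fixed at half the most. Time passes only in rows, so rows that repeat a pose let the fingers close. It gives the time, the measured TCP pose, the force and the opening at its end, in the units of the state.
- ctrl.get_obs(): the state, without advancing time (a new reading comes with each control period).
- ctrl.camera(name): name is "side" or "top"; returns a dict with "image" (420x560x3 uint8, red, green, blue), "mtx" (3x3 intrinsics, pixels), "R" (3x3) and "t" (3): a world point X has camera coordinates R X + t. Camera axes: x right, y down, z forward; pixel columns grow to the right and rows downward; lengths in m; the calibration is good to about 2 mm. A picture is of the moment at which its call begins. There is no depth.
- ctrl.hand_in(): hands the job in, once; it reports no verdict.
The state is a dict: "time_s": time; "q": joint angles; "dq": joint speeds; "joint_efforts": joint torques, N m; "eef_pos": TCP position; "eef_rot": TCP orientation; "wrist_force": force on the tool from outside, world axes, zero at the start; "torque": the same for the moment, N m; "opening": opening from 0.0 (shut) to 1.0 (fully open).
Only numpy, scipy, OpenCV 4.12 (cv2) and the standard library are available. Lean on these libraries where they do the work, as an engineer would, in place of code of your own. Each camera call takes 0.05 s, during which the arm holds its last target.

## Working session

There is one attempt and no reset: what is moved stays moved. The work goes in short steps, Python scripts to look and compute and a tool call to move; the robot and the scene stay as the last step left them, time stands still between calls to the robot, and variables do not carry over. Pictures are saved under pics/ and viewed, and the job is handed in when it is done.

Besides the shell and the picture viewer there is one more tool, called after ">>>" by a JSON object that holds its "name" and its "arguments". drive_tool: Moves the arm, as the interface text tells. Its arguments: {"type":"object","properties":{"commands":{"type":"array","items":{"type":"object","properties":{"gripper":{"type":"number"},"dx":{"type":"number"},"dy":{"type":"number"},"dz":{"type":"number"},"turn":{"type":"number"}}}}},"required":["commands"]}

```bash
ls; mkdir -p pics; cat > h.py <<'E'
import numpy as np, cv2
from bench import ctrl
def shot(name,tag):
    c=ctrl.camera(name); cv2.imwrite(f'pics/{tag}.png',cv2.cvtColor(c['image'],cv2.COLOR_RGB2BGR)); return c
def ray(c,u,v):
    R=np.array(c['R']);t=np.array(c['t']);K=np.array(c['mtx'])
    return -R.T@t, R.T@np.linalg.solve(K,[u,v,1.])
def atz(c,u,v,z):
    o,d=ray(c,u,v); return o+d*(z-o[2])/d[2]
def proj(c,X):
    p=np.array(c['mtx'])@(np.array(c['R'])@np.array(X)+np.array(c['t'])); return p[:2]/p[2]
def tri(c1,p1,c2,p2):
    A=[];b=[]
    o1,d1=ray(c1,*p1);o2,d2=ray(c2,*p2)
    s=np.linalg.lstsq(np.c_[d1,-d2],o2-o1,rcond=None)[0]
    a=o1+s[0]*d1;b=o2+s[1]*d2
    return (a+b)/2,np.linalg.norm(a-b)
E
python3 - <<'E'
from h import *
for n in('top','side'):
    c=shot(n,n+'0'); print(n,c['mtx'],-np.array(c['R']).T@c['t'],c['R'])
print(ctrl.get_obs())
E
```

```text
pics
top [[419.23587096   0.         274.39393468]
 [  0.         419.23587096 214.09735581]
 [  0.           0.           1.        ]] [ 0.48160139 -0.01478732  1.33908331] [[ 0.0205674  -0.99978747 -0.00141586]
 [-0.99687774 -0.02039952 -0.07627994]
 [ 0.07623485  0.00298032 -0.99708544]]
side [[378.88510619   0.         281.88494482]
 [  0.         378.88510619 210.35655922]
 [  0.           0.           1.        ]] [0.47129907 1.00357602 0.76893567] [[-0.99667088 -0.08123002 -0.00698899]
 [-0.04083293  0.57152452 -0.81956842]
 [ 0.07056793 -0.8165546  -0.5729387 ]]
{'time_s': 0.1, 'q': array([-1.42530846e+00,  1.81480286e-01,  1.60789014e+00,  3.77240660e-05,
        1.35383202e+00, -2.06290358e-01]), 'dq': array([-0.00113445, -0.00083277, -0.002292  ,  0.00117942, -0.00021211,
       -0.00207016]), 'joint_efforts': array([ 5.95769689e-04, -4.45875084e+01, -3.52239203e+01, -1.51210488e-04,
        4.13552843e-03,  4.92629749e-05]), 'eef_pos': array([ 0.19808744, -0.53928721,  0.23847527]), 'eef_rot': array([-5.98804184e-04,  8.19926569e-01, -5.72468141e-01, -5.38171097e-04]), 'wrist_force': array([-0.34776872,  0.43296699, -0.14491758]), 'torque': array([ 0.00268379,  0.02034859, -0.04835818]), 'opening': 0.9947899404886911}
```

View pics/top0.png

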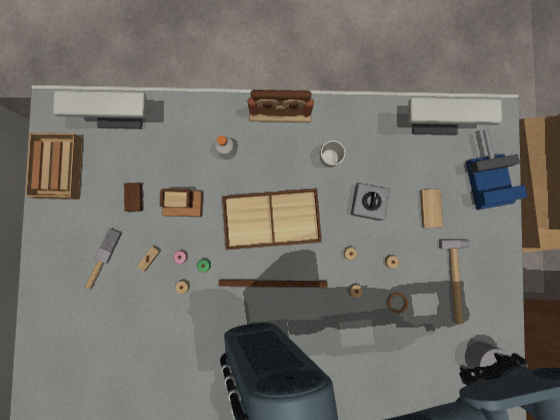

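View pics/side0.png

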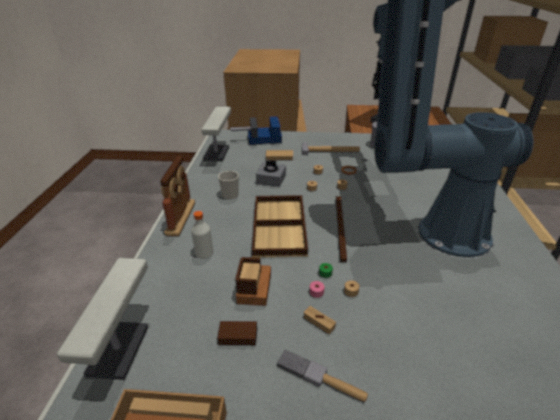

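Top view: tray at (271,218), batten (273,284), timer (370,201), feet at (182,287), (351,254), (392,262), (356,290), slat (149,258), ring (397,302), and pink/green look-alikes at (180,257) and (203,265). I'll enlarge it.

```bash
python3 - <<'E'
import cv2
a=cv2.imread('pics/top0.png')
cv2.imwrite('pics/z1.png',cv2.resize(a[180:320,80:280],None,fx=4,fy=4,interpolation=cv2.INTER_CUBIC))
cv2.imwrite('pics/z2.png',cv2.resize(a[170:320,270:470],None,fx=4,fy=4,interpolation=cv2.INTER_CUBIC))
a=cv2.imread('pics/side0.png')
cv2.imwrite('pics/z3.png',cv2.resize(a[240:400,230:400],None,fx=3.7,fy=3.7,interpolation=cv2.INTER_CUBIC))
cv2.imwrite('pics/z4.png',cv2.resize(a[130:270,230:400],None,fx=4.2,fy=4.2,interpolation=cv2.INTER_CUBIC))
E
```

```text
(no output)
```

View pics/z1.png

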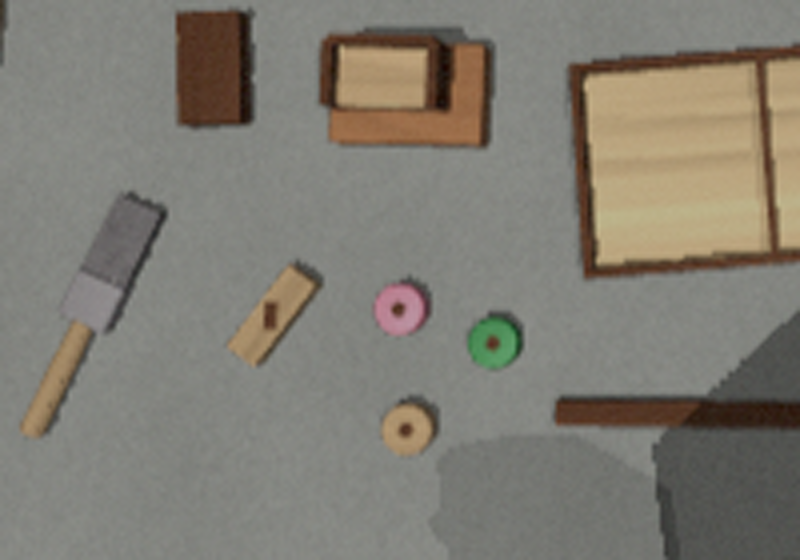

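View pics/z2.png

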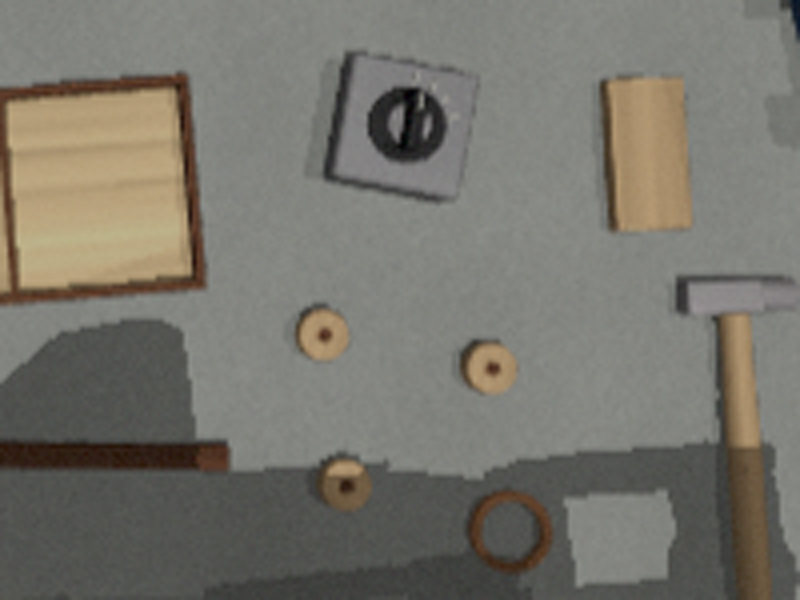

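View pics/z3.png

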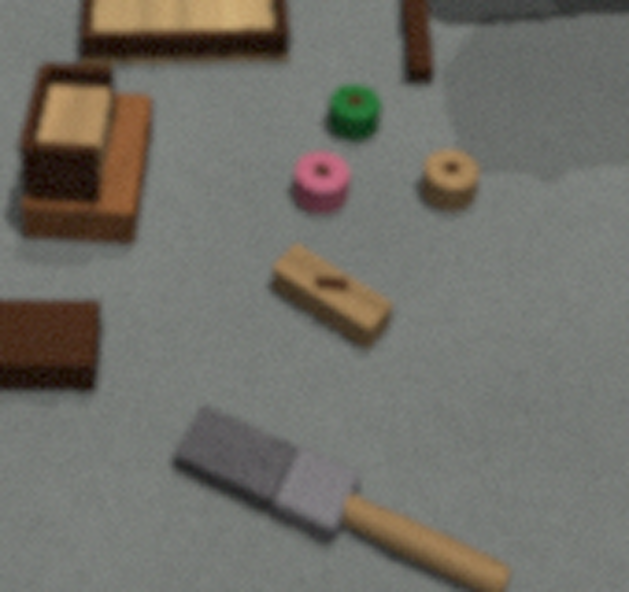

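View pics/z4.png

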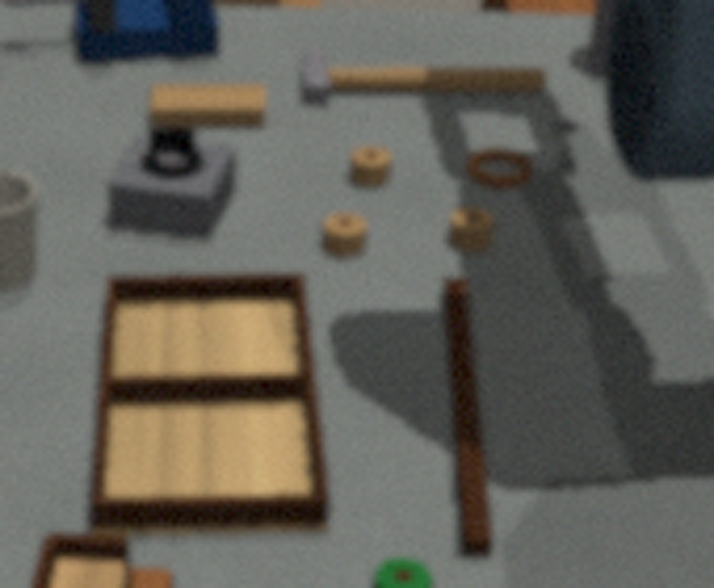

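Zoomed views show 4 wooden feet (three right, one left), one slat lying with its inlay up, and the timer with its key bar roughly along x. Next step is triangulating.

```bash
python3 - <<'E'
from h import *
T=ctrl.camera('top');S=ctrl.camera('side')
def zz(f,u0,v0):return lambda X,Y:((X+.5)/f-.5+u0,(Y+.5)/f-.5+v0)
z1=zz(4,80,180);z2=zz(4,270,170);z3=zz(3.7,230,240);z4=zz(4.2,230,130)
P={'footL':(z1(405,430),z3(451,168)),'slat':(z1(271,316),z3(331,283)),'green':(z1(493,343),z3(355,101)),'pink':(z1(398,309),z3(322,171)),
'footA':(z2(325,335),z4(344,220)),'footB':(z2(493,368),z4(373,154)),'footC':(z2(346,486),z4(471,214)),
'key':(z2(411,120),z4(170,146)),'trayFL':(z1(575,66),z4(97,518)),'trayFR':(z2(183,76),z4(112,279)),'trayNR':(z2(203,285),z4(302,279)),'trayNL':(z1(588,276),z4(323,518)),'batL':(z1(558,400),z4(462,552)),'batR':(z2(228,444),z4(448,281)),'ring':(z2(510,531),z4(499,167))}
for k,(a,b) in P.items():
    X,e=tri(T,a,S,b); print(k,X.round(4),round(e,4),np.round(a,1))
# slat ends
for p in [(296,265),(320,287),(258,366),(230,346)]: print('slat',atz(T,*z1(*p),.024).round(4))
for p in [(404,88),(419,88),(404,152),(419,152)]: print('key',atz(T,*z2(*p),.087).round(4))
for p in [(349,52),(478,76),(450,200),(325,178)]: print('tim',atz(T,*z2(*p),.05).round(4))
for n,p in [('FL',z1(575,66)),('FR',z2(183,76)),('NR',z2(203,285)),('NL',z1(588,276))]: print(n,atz(T,*p,.03).round(4))
for n,p in [('BL',z1(558,400)),('BR',z2(228,444))]: print(n,atz(T,*p,.018).round(4))
E
```

```text
footL [0.3489 0.275  0.0232] 0.0003 [180.9 287.1]
slat [0.4349 0.3837 0.0209] 0.0007 [147.4 258.6]
green [0.4172 0.2091 0.0221] 0.0 [202.9 265.4]
pink [0.442  0.2842 0.0224] 0.0002 [179.1 256.9]
footA [ 0.4645 -0.2518  0.0263] 0.0009 [350.9 253.4]
footB [ 0.44   -0.3831  0.0244] 0.0022 [392.9 261.6]
footC [ 0.3488 -0.2686  0.0275] 0.0013 [356.1 291.1]
key [ 0.6295 -0.3092  0.0656] 0.0002 [372.4 199.6]
trayFL [0.6356 0.1528 0.0112] 0.0032 [223.4 196.1]
trayFR [ 0.6639 -0.1386  0.0263] 0.0026 [315.4 188.6]
trayNR [ 0.5003 -0.1567  0.0219] 0.0016 [320.4 240.9]
trayNL [0.4717 0.138  0.0086] 0.0019 [226.6 248.6]
batL [0.3733 0.1596 0.0022] 0.0014 [219.1 279.6]
batR [ 0.3747 -0.1789  0.0112] 0.0048 [326.6 280.6]
ring [ 0.3136 -0.4019  0.0044] 0.0002 [397.1 302.4]
slat [0.4747 0.3649 0.024 ]
slat [0.458  0.3454 0.024 ]
slat [0.3957 0.3912 0.024 ]
slat [0.4107 0.4137 0.024 ]
key [ 0.651  -0.2989  0.087 ]
key [ 0.6512 -0.3102  0.087 ]
key [ 0.6027 -0.2991  0.087 ]
key [ 0.6029 -0.3103  0.087 ]
tim [ 0.6832 -0.2646  0.05  ]
tim [ 0.6665 -0.3646  0.05  ]
tim [ 0.5699 -0.343   0.05  ]
tim [ 0.5849 -0.2467  0.05  ]
FL [0.635  0.1506 0.03  ]
FR [ 0.6647 -0.1381  0.03  ]
NR [ 0.501  -0.1558  0.03  ]
NL [0.4709 0.1356 0.03  ]
BL [0.3738 0.1575 0.018 ]
BR [ 0.3777 -0.1782  0.018 ]
```

Sizes and heights match (tray 0.29×0.165, feet tops 23–27 mm, timer ~0.1). The tray is yawed about +0.1 rad, its far lip is at x≈0.65, and the batten face is at x≈0.376. I'll move above and beyond the far lip with the gripper shut.

>>> {"name": "drive_tool", "arguments": {"commands": [{"dx": -8, "dy": -16, "turn": 10, "gripper": 1}, {"dx": -33.3, "dy": -65.6, "turn": 20.1, "gripper": 1}, {"dx": -33.3, "dy": -65.6, "turn": 20.1, "gripper": 1}, {"dx": -33.3, "dy": -65.6, "turn": 20.1, "gripper": 1}, {"dx": -33.3, "dy": -65.6, "turn": 20.1, "gripper": 1}, {"dx": -33.3, "dy": -65.6, "turn": 20.1, "gripper": 1}, {"dx": -33.3, "dy": -65.6, "turn": 20.1, "gripper": 1}, {"dx": -33.3, "dy": -65.6, "turn": 20.1, "gripper": 1}, {"dx": -33.3, "dy": -65.6, "turn": 20.1, "gripper": 1}, {"dx": -33.3, "dy": -65.6, "turn": 20.1, "gripper": 1}, {"dx": -33.3, "dy": -65.6, "turn": 20.1, "gripper": 1}, {"dx": -33.3, "dy": -65.6, "turn": 20.1, "gripper": 1}, {"dx": -33.3, "dy": -65.6, "turn": 20.1, "gripper": 1}, {"dx": -33.3, "dy": -65.6, "turn": 20.1, "gripper": 1}, {"dx": -33.3, "dy": -65.6, "turn": 20.1, "gripper": 1}, {"dx": -33.3, "dy": -65.6, "turn": 20.1, "gripper": 1}, {"dx": -33.3, "dy": -65.6, "turn": 20.1, "gripper": 1}, {"dx": -33.3, "dy": -65.6, "turn": 20.1, "gripper": 1}]}}

```text
invalid input at $.commands[0]: expected keys gripper, dx, dy, dz, turn
```

```bash
python3 - <<'E'
from h import *
shot('top','top1');shot('side','side1')
E
```

```text
(no output)
```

View pics/top1.png

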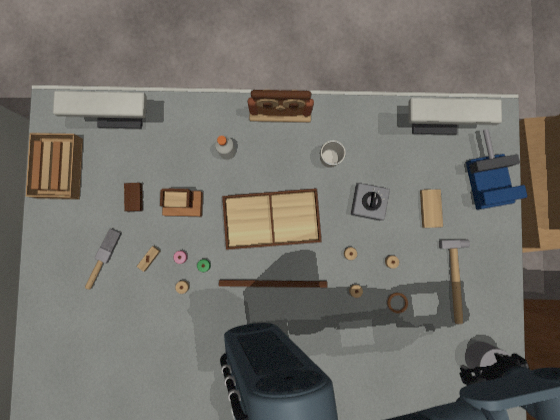

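View pics/side1.png

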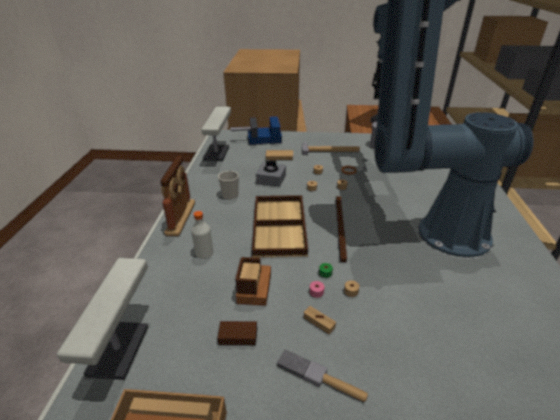

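The scene is unchanged because the call was refused: every key is required in each row.

>>> {"name": "drive_tool", "arguments": {"commands": [{"dx": -8, "dy": -16, "dz": 0, "turn": 10, "gripper": 1}, {"dx": -33.3, "dy": -65.6, "dz": 0, "turn": 20.1, "gripper": 1}, {"dx": -33.3, "dy": -65.6, "dz": 0, "turn": 20.1, "gripper": 1}, {"dx": -33.3, "dy": -65.6, "dz": 0, "turn": 20.1, "gripper": 1}, {"dx": -33.3, "dy": -65.6, "dz": 0, "turn": 20.1, "gripper": 1}, {"dx": -33.3, "dy": -65.6, "dz": 0, "turn": 20.1, "gripper": 1}, {"dx": -33.3, "dy": -65.6, "dz": 0, "turn": 20.1, "gripper": 1}, {"dx": -33.3, "dy": -65.6, "dz": 0, "turn": 20.1, "gripper": 1}, {"dx": -33.3, "dy": -65.6, "dz": 0, "turn": 20.1, "gripper": 1}, {"dx": -33.3, "dy": -65.6, "dz": 0, "turn": 20.1, "gripper": 1}, {"dx": -33.3, "dy": -65.6, "dz": 0, "turn": 20.1, "gripper": 1}, {"dx": -33.3, "dy": -65.6, "dz": 0, "turn": 20.1, "gripper": 1}, {"dx": -33.3, "dy": -65.6, "dz": 0, "turn": 20.1, "gripper": 1}, {"dx": -33.3, "dy": -65.6, "dz": 0, "turn": 20.1, "gripper": 1}, {"dx": -33.3, "dy": -65.6, "dz": 0, "turn": 20.1, "gripper": 1}, {"dx": -33.3, "dy": -65.6, "dz": 0, "turn": 20.1, "gripper": 1}, {"dx": -33.3, "dy": -65.6, "dz": 0, "turn": 20.1, "gripper": 1}, {"dx": -33.3, "dy": -65.6, "dz": 0, "turn": 20.1, "gripper": 1}]}}

```text
time_s: 2.55
eef_pos: [0.6991, -0.0015, 0.2395]
eef_rot: [-0.0, 0.707, -0.707, 0.0]
wrist_force: [0.6, 0.1, 0.2]
opening: 0.004
```

```bash
python3 - <<'E'
from h import *
shot('top','top2');shot('side','side2')
E
```

```text
(no output)
```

View pics/top2.png

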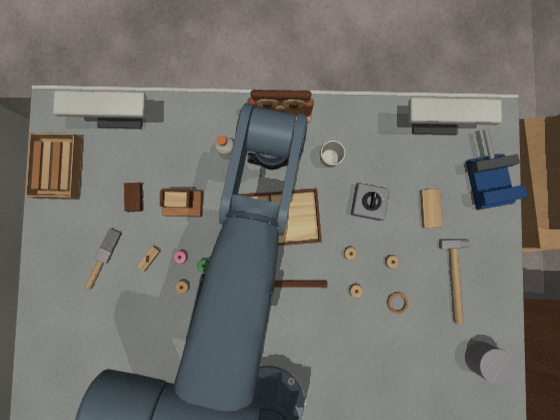

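View pics/side2.png

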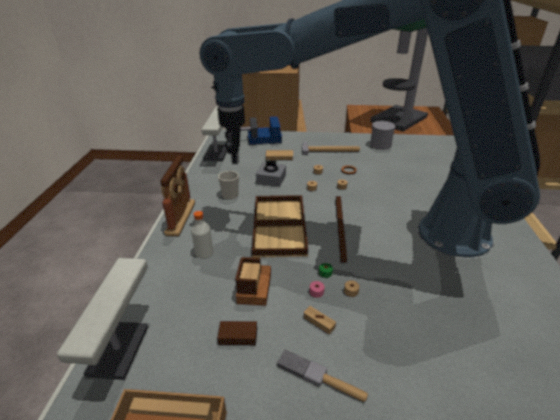

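No second slat was hidden by the arm, so the parts are 4 feet and 1 slat. The finger is beyond the lip; I'll lower it behind the lip.

>>> {"name": "drive_tool", "arguments": {"commands": [{"dx": 0, "dy": 0, "dz": 6, "turn": 0, "gripper": 1}, {"dx": 0, "dy": 0, "dz": 12, "turn": 0, "gripper": 1}, {"dx": 0, "dy": 0, "dz": 18, "turn": 0, "gripper": 1}, {"dx": 0, "dy": 0, "dz": 21, "turn": 0, "gripper": 1}, {"dx": 0, "dy": 0, "dz": 22.1, "turn": 0, "gripper": 1}, {"dx": 0, "dy": 0, "dz": 22.1, "turn": 0, "gripper": 1}, {"dx": 0, "dy": 2, "dz": 22.1, "turn": 0, "gripper": 1}, {"dx": 0, "dy": 3, "dz": 22.1, "turn": 0, "gripper": 1}, {"dx": 0, "dy": 3.5, "dz": 22.1, "turn": 0, "gripper": 1}, {"dx": 0, "dy": 4, "dz": 22.1, "turn": 0, "gripper": 1}, {"dx": 0, "dy": 4.5, "dz": 22.1, "turn": 0, "gripper": 1}, {"dx": 0, "dy": 5, "dz": 22.1, "turn": 0, "gripper": 1}]}}

```text
time_s: 4.15
eef_pos: [0.6514, -0.0016, 0.02]
eef_rot: [-0.002, 0.707, -0.707, 0.002]
wrist_force: [5.4, -0.4, 3.3]
opening: 0.004
```

```bash
python3 - <<'E'
from h import *
shot('side','side3')
E
```

```text
(no output)
```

View pics/side3.png

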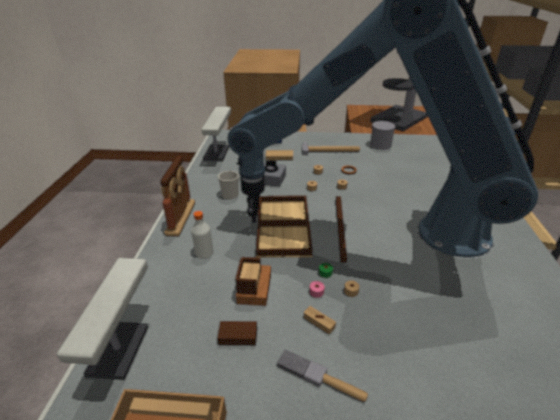

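The finger is hooked and the tray is moving, with 5 N of drag. I'll continue towards the batten.

>>> {"name": "drive_tool", "arguments": {"commands": [{"dx": 0, "dy": 0.5, "dz": 0, "turn": 0, "gripper": 1}, {"dx": 0, "dy": 1.0, "dz": 0, "turn": 0, "gripper": 1}, {"dx": 0, "dy": 1.5, "dz": 0, "turn": 0, "gripper": 1}, {"dx": 0, "dy": 2, "dz": 0, "turn": 0, "gripper": 1}, {"dx": 0, "dy": 2.5, "dz": 0, "turn": 0, "gripper": 1}, {"dx": 0, "dy": 3, "dz": 0, "turn": 0, "gripper": 1}, {"dx": 0, "dy": 3.5, "dz": 0, "turn": 0, "gripper": 1}, {"dx": 0, "dy": 4, "dz": 0, "turn": 0, "gripper": 1}, {"dx": 0, "dy": 4.5, "dz": 0, "turn": 0, "gripper": 1}, {"dx": 0, "dy": 5, "dz": 0, "turn": 0, "gripper": 1}, {"dx": 0, "dy": 5.5, "dz": 0, "turn": 0, "gripper": 1}, {"dx": 0, "dy": 6, "dz": 0, "turn": 0, "gripper": 1}]}}

```text
time_s: 5.7
eef_pos: [0.5914, -0.0017, 0.0197]
eef_rot: [-0.001, 0.707, -0.707, 0.002]
wrist_force: [5.6, -0.2, 4.2]
opening: -0.001
```

```bash
python3 - <<'E'
from h import *
shot('side','side4');shot('top','top4')
a=cv2.imread('pics/side4.png')
cv2.imwrite('pics/side4z.png',cv2.resize(a[160:300,200:400],None,fx=4,fy=4,interpolation=cv2.INTER_CUBIC))
E
```

```text
(no output)
```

View pics/side4z.png

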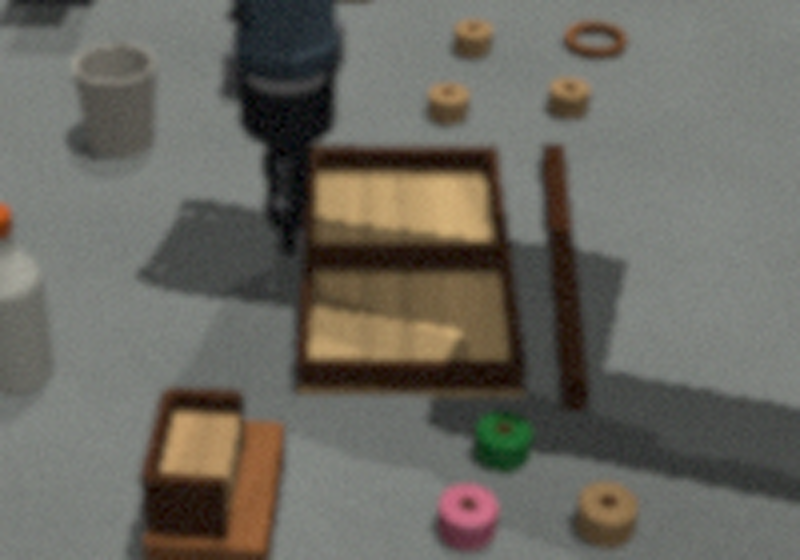

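View pics/top4.png

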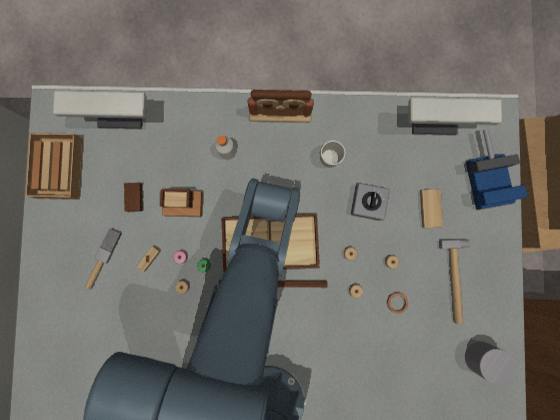

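The tray is nearly square with about 3.5 cm left. I'll close the gap slowly.

>>> {"name": "drive_tool", "arguments": {"commands": [{"dx": 0, "dy": 0.5, "dz": 0, "turn": 0, "gripper": 1}, {"dx": 0, "dy": 1.0, "dz": 0, "turn": 0, "gripper": 1}, {"dx": 0, "dy": 1.5, "dz": 0, "turn": 0, "gripper": 1}, {"dx": 0, "dy": 2, "dz": 0, "turn": 0, "gripper": 1}, {"dx": 0, "dy": 2.3, "dz": 0, "turn": 0, "gripper": 1}, {"dx": 0, "dy": 2.6, "dz": 0, "turn": 0, "gripper": 1}, {"dx": 0, "dy": 2.8, "dz": 0, "turn": 0, "gripper": 1}, {"dx": 0, "dy": 3.0, "dz": 0, "turn": 0, "gripper": 1}, {"dx": 0, "dy": 3.2, "dz": 0, "turn": 0, "gripper": 1}]}}

```text
time_s: 6.92
eef_pos: [0.5597, -0.0023, 0.0194]
eef_rot: [-0.001, 0.708, -0.707, 0.002]
wrist_force: [8.5, -3.8, 1.3]
opening: -0.002
```

>>> {"name": "drive_tool", "arguments": {"commands": [{"dx": 0, "dy": 0.15, "dz": 0, "turn": 0, "gripper": 1}, {"dx": 0, "dy": 0.3, "dz": 0, "turn": 0, "gripper": 1}, {"dx": 0, "dy": 0.3, "dz": 0, "turn": 0, "gripper": 1}]}}

```text
time_s: 7.3
eef_pos: [0.5566, -0.0026, 0.0193]
eef_rot: [-0.001, 0.707, -0.707, 0.002]
wrist_force: [7.5, -3.6, 2.8]
opening: 0.002
```

```bash
python3 - <<'E'
from h import *
shot('side','side5')
a=cv2.imread('pics/side5.png')
cv2.imwrite('pics/side5z.png',cv2.resize(a[160:300,200:400],None,fx=4,fy=4,interpolation=cv2.INTER_CUBIC))
E
```

```text
(no output)
```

View pics/side5z.png

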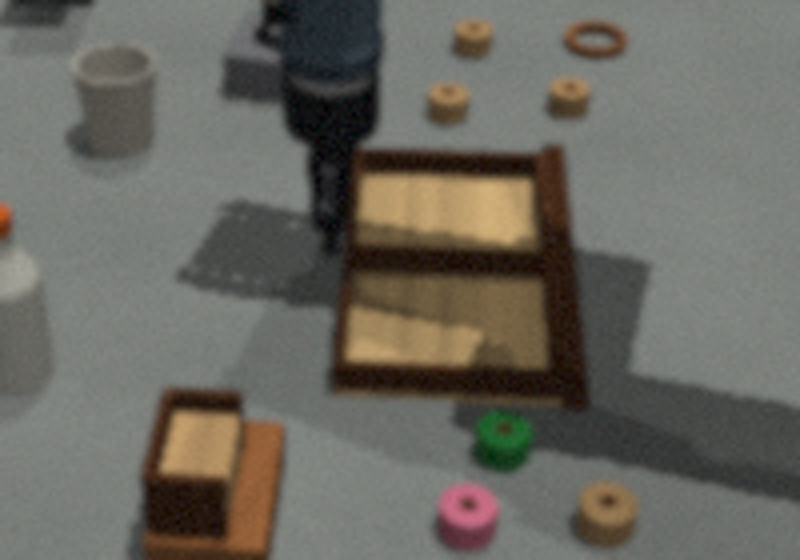

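The tray looks to be at the batten. I'll press a bit more until the force rises.

>>> {"name": "drive_tool", "arguments": {"commands": [{"dx": 0, "dy": 0.1, "dz": 0, "turn": 0, "gripper": 1}, {"dx": 0, "dy": 0.2, "dz": 0, "turn": 0, "gripper": 1}, {"dx": 0, "dy": 0.2, "dz": 0, "turn": 0, "gripper": 1}]}}

```text
time_s: 7.72
eef_pos: [0.5563, -0.0026, 0.0197]
eef_rot: [-0.002, 0.707, -0.707, 0.004]
wrist_force: [12.7, -2.8, -2.6]
opening: -0.002
```

>>> {"name": "drive_tool", "arguments": {"commands": [{"dx": 0, "dy": 0.1, "dz": 0, "turn": 0, "gripper": 1}, {"dx": 0, "dy": 0.2, "dz": 0, "turn": 0, "gripper": 1}, {"dx": 0, "dy": 0.2, "dz": 0, "turn": 0, "gripper": 1}]}}

```text
time_s: 8.1
eef_pos: [0.5563, -0.0027, 0.0206]
eef_rot: [-0.004, 0.707, -0.707, 0.005]
wrist_force: [17.3, -1.9, -3.8]
opening: -0.002
```

The tray is seated: the finger stopped moving while the force rose to 17 N. I'll back off, lift, and look.

>>> {"name": "drive_tool", "arguments": {"commands": [{"dx": 0, "dy": -3, "dz": 0, "turn": 0, "gripper": 1}, {"dx": 0, "dy": -3, "dz": -5, "turn": 0, "gripper": 0.3}, {"dx": 0, "dy": -3, "dz": -10, "turn": 0, "gripper": 0.3}, {"dx": 20, "dy": -3, "dz": -15, "turn": 0, "gripper": 0.3}, {"dx": 25, "dy": 8, "dz": -15, "turn": 0, "gripper": 0.3}, {"dx": 25, "dy": 8, "dz": -15, "turn": 0, "gripper": 0.3}, {"dx": 25, "dy": 8, "dz": -15, "turn": 0, "gripper": 0.3}, {"dx": 25, "dy": 8, "dz": -15, "turn": 0, "gripper": 0.3}, {"dx": 25, "dy": 8, "dz": -15, "turn": 0, "gripper": 0.3}, {"dx": 25, "dy": 8, "dz": -15, "turn": 0, "gripper": 0.3}]}}

```text
time_s: 9.35
eef_pos: [0.47, -0.2503, 0.1674]
eef_rot: [-0.0, 0.707, -0.707, -0.001]
wrist_force: [0.2, 0.1, 0.0]
opening: 0.699
```

```bash
python3 - <<'E'
from h import *
print(ctrl.get_obs()['q'])
shot('side','side6');shot('top','top6')
a=cv2.imread('pics/top6.png')
cv2.imwrite('pics/top6z.png',cv2.resize(a[180:320,200:400],None,fx=4,fy=4,interpolation=cv2.INTER_CUBIC))
a=cv2.imread('pics/side6.png')
cv2.imwrite('pics/side6z.png',cv2.resize(a[130:300,230:400],None,fx=3.5,fy=3.5,interpolation=cv2.INTER_CUBIC))
E
```

```text
[-7.12663585e-01  1.65542667e-01  1.77861881e+00  4.02446430e-04
  1.20001081e+00  8.57242941e-01]
```

View pics/top6z.png

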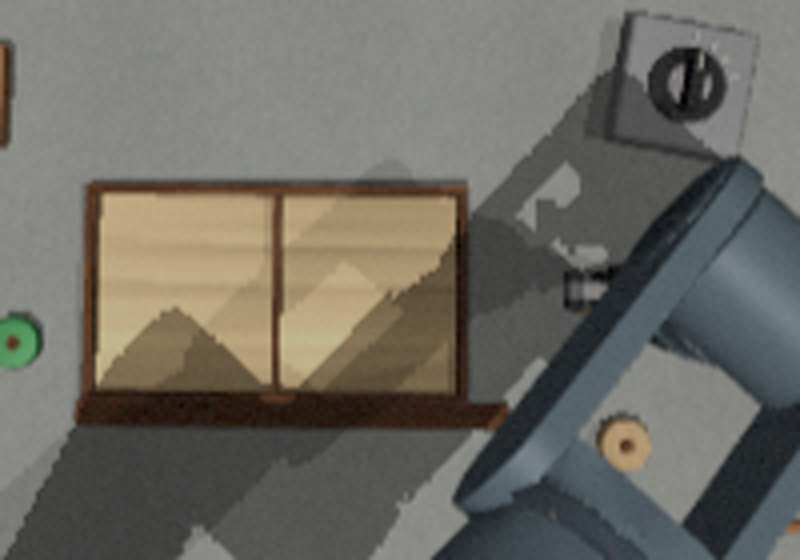

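View pics/side6z.png

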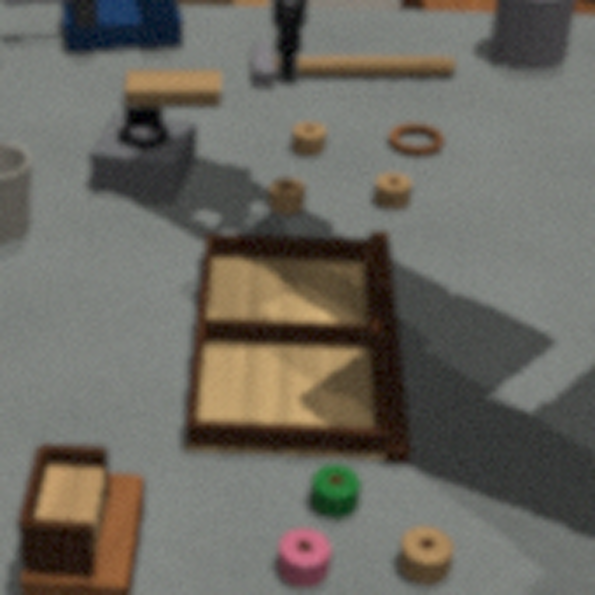

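The tray sits square against the batten and the parts are unmoved. Next: foot A at (0.4645, −0.252), turning the jaws along x.

>>> {"name": "drive_tool", "arguments": {"commands": [{"dx": 0.15, "dy": 0.55, "dz": 4, "turn": -90, "gripper": 0.3}, {"dx": 0.15, "dy": 0.55, "dz": 6, "turn": -90, "gripper": 0.3}, {"dx": 0.15, "dy": 0.55, "dz": 8, "turn": -90, "gripper": 0.3}, {"dx": 0.15, "dy": 0.55, "dz": 8, "turn": -90, "gripper": 0.3}, {"dx": 0.15, "dy": 0.55, "dz": 8, "turn": -90, "gripper": 0.3}, {"dx": 0.15, "dy": 0.55, "dz": 8, "turn": -90, "gripper": 0.3}, {"dx": 0.15, "dy": 0.55, "dz": 8, "turn": -90, "gripper": 0.3}, {"dx": 0.15, "dy": 0.55, "dz": 8, "turn": -90, "gripper": 0.3}, {"dx": 0.15, "dy": 0.55, "dz": 8, "turn": -90, "gripper": 0.3}, {"dx": 0.15, "dy": 0.55, "dz": 8, "turn": -90, "gripper": 0.3}, {"dx": 0.15, "dy": 0.55, "dz": 12, "turn": -90, "gripper": 0.3}, {"dx": 0.15, "dy": 0.55, "dz": 15.7, "turn": -90, "gripper": 0.3}, {"dx": 0.15, "dy": 0.55, "dz": 15.7, "turn": -90, "gripper": 0.3}, {"dx": 0.15, "dy": 0.55, "dz": 15.7, "turn": -90, "gripper": 0.3}]}}

```text
time_s: 11.2
eef_pos: [0.4657, -0.253, 0.0122]
eef_rot: [0.0, 1.0, 0.0, 0.0]
wrist_force: [0.7, -0.6, -0.5]
opening: 0.702
```

```bash
python3 - <<'E'
from h import *
shot('side','side7')
a=cv2.imread('pics/side7.png')
cv2.imwrite('pics/side7z.png',cv2.resize(a[130:230,250:400],None,fx=5,fy=5,interpolation=cv2.INTER_CUBIC))
T=ctrl.camera('top')
f=lambda X,Y:((X+.5)/4-.5+200,(Y+.5)/4-.5+180)
for n,p in [('FL',(88,184)),('FR',(467,186)),('FM',(281,186)),('NM',(277,394))]: print(n,atz(T,*f(*p),.03).round(4))
E
```

```text
FL [0.5422 0.1533 0.03  ]
FR [ 0.5467 -0.1428  0.03  ]
FM [0.5437 0.0025 0.03  ]
NM [0.3826 0.0021 0.03  ]
```

View pics/side7z.png

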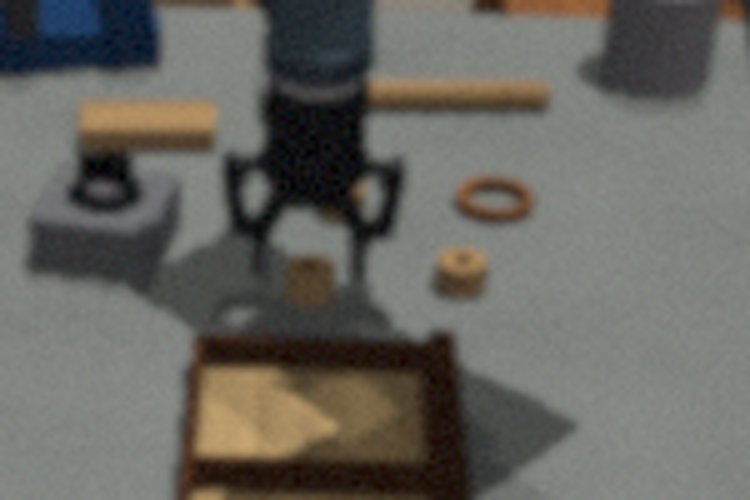

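```bash
python3 - <<'E'
from h import *
S=ctrl.camera('side');print(ctrl.get_obs()['eef_pos'],ctrl.get_obs()['opening'])
def z(X): p=proj(S,X); return ((p-[250,130]+.5)*5-.5).round(0)
for z0 in(0.004,.012,.02,.03): print(z0,z((.4657+.03,-.253,z0)),z((.4657-.03,-.253,z0)),z((.4645,-.2518,z0)))
E
```

```text
[ 0.46615606 -0.25367557  0.01300679] 0.6958673573501913
0.004 [269. 285.] [347. 287.] [309. 287.]
0.012 [269. 276.] [347. 279.] [310. 278.]
0.02 [269. 267.] [348. 270.] [310. 269.]
0.03 [270. 256.] [348. 258.] [310. 258.]
```

The projection agrees and the jaws straddle foot A. Now I close and lift it.

>>> {"name": "drive_tool", "arguments": {"commands": [{"dx": 0, "dy": 0, "dz": 0, "turn": 0, "gripper": 1}, {"dx": 0, "dy": 0, "dz": 0, "turn": 0, "gripper": 1}, {"dx": 0, "dy": 0, "dz": 0, "turn": 0, "gripper": 1}, {"dx": 0, "dy": 0, "dz": 0, "turn": 0, "gripper": 1}, {"dx": 0, "dy": 0, "dz": 0, "turn": 0, "gripper": 1}, {"dx": 0, "dy": 0, "dz": -2, "turn": 0, "gripper": 1}, {"dx": 0, "dy": 0, "dz": -6, "turn": 0, "gripper": 1}, {"dx": 0, "dy": 0, "dz": -8, "turn": 0, "gripper": 1}, {"dx": 0, "dy": 0, "dz": -8, "turn": 0, "gripper": 1}]}}

```text
time_s: 12.48
eef_pos: [0.4662, -0.2539, 0.0934]
eef_rot: [0.002, 1.0, 0.0, 0.002]
wrist_force: [1.7, 0.1, -0.2]
opening: 0.444
```

```bash
cat > v.py <<'E'
import sys
from h import *
# v.py tag cam u0 v0 u1 v1
tag,cam=sys.argv[1:3];u0,v0,u1,v1=map(int,sys.argv[3:7])
c=shot(cam,tag);a=cv2.imread(f'pics/{tag}.png')
f=min(760/(u1-u0),580/(v1-v0));print('scale',f)
cv2.imwrite(f'pics/{tag}.png',cv2.resize(a[v0:v1,u0:u1],None,fx=f,fy=f,interpolation=cv2.INTER_CUBIC))
E
python3 v.py s8 side 230 100 400 230
```

```text
scale 4.461538461538462
```

View pics/s8.png

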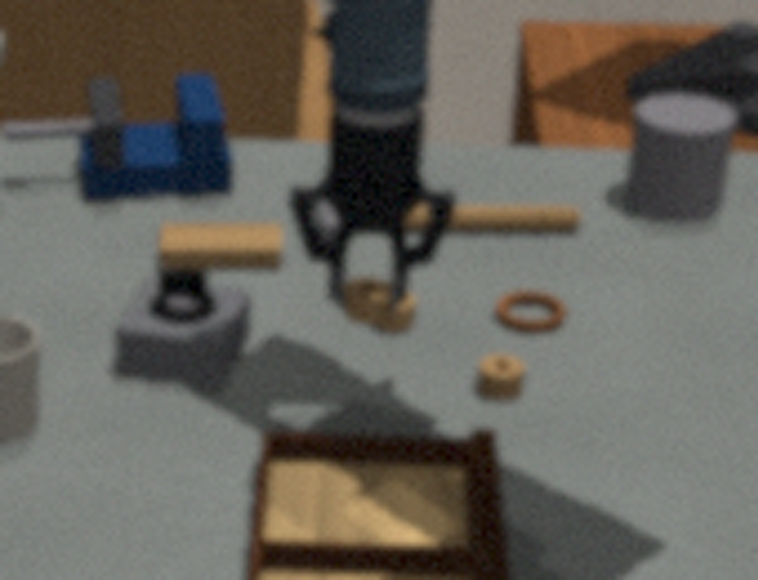

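Foot A is held. I'll carry it to the far-left slot of the left compartment at (0.491, 0.1115).

>>> {"name": "drive_tool", "arguments": {"commands": [{"dx": 0.5, "dy": -5, "dz": 0, "turn": 0, "gripper": 1}, {"dx": 1, "dy": -10.5, "dz": 0, "turn": 0, "gripper": 1}, {"dx": 1.5, "dy": -16, "dz": 0, "turn": 0, "gripper": 1}, {"dx": 2, "dy": -21.5, "dz": 0, "turn": 0, "gripper": 1}, {"dx": 2.5, "dy": -27, "dz": 0, "turn": 0, "gripper": 1}, {"dx": 2.5, "dy": -32, "dz": 0, "turn": 0, "gripper": 1}, {"dx": 2.5, "dy": -35, "dz": 0, "turn": 0, "gripper": 1}, {"dx": 2.5, "dy": -36.5, "dz": 0, "turn": 0, "gripper": 1}, {"dx": 2.5, "dy": -36.5, "dz": 0, "turn": 0, "gripper": 1}, {"dx": 2.5, "dy": -36.5, "dz": 3, "turn": 0, "gripper": 1}, {"dx": 2.5, "dy": -36.5, "dz": 5, "turn": 0, "gripper": 1}, {"dx": 2.5, "dy": -36.5, "dz": 6, "turn": 0, "gripper": 1}]}}

```text
time_s: 14.02
eef_pos: [0.4889, 0.1108, 0.03]
eef_rot: [0.0, 1.0, -0.0, -0.001]
wrist_force: [1.2, -0.6, -1.1]
opening: 0.445
```

```bash
python3 v.py s9 side 230 150 380 270
```

```text
scale 4.833333333333333
```

View pics/s9.png

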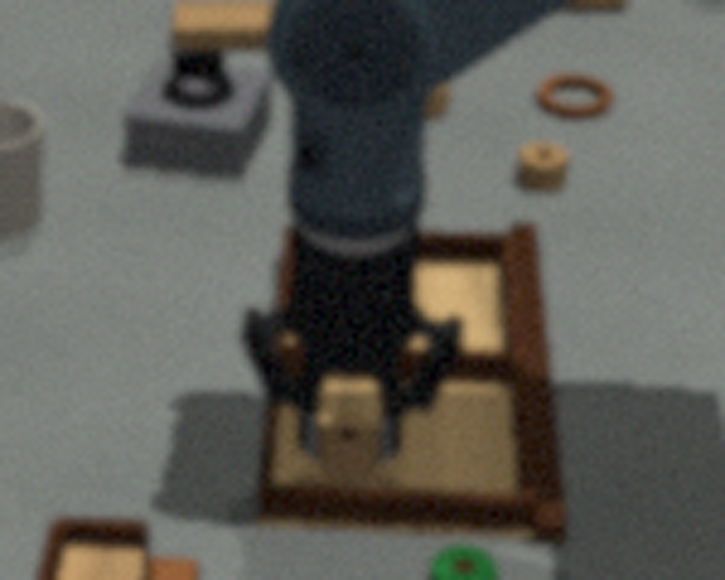

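```bash
python3 v.py s10 side 280 215 330 250;python3 v.py t10 top 200 170 340 290
```

```text
scale 15.2
scale 4.833333333333333
```

View pics/s10.png

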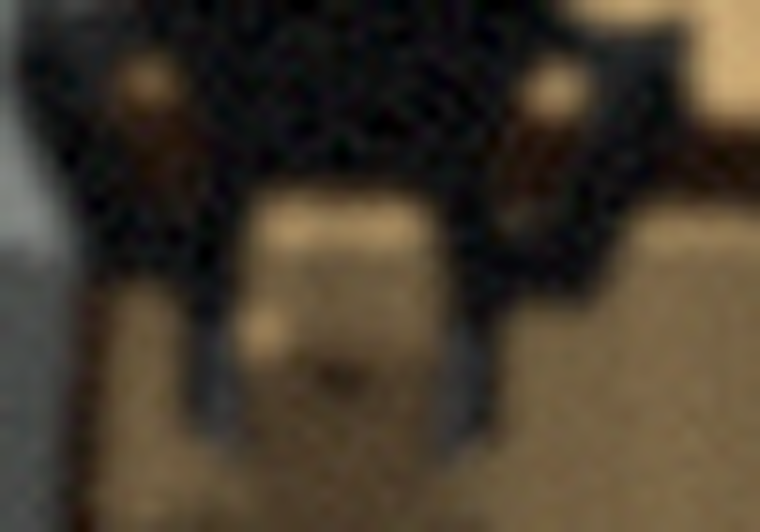

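```bash
python3 - <<'E'
from h import *
S=ctrl.camera('side')
for z in(.0,.017,.03,.043): print(z,proj(S,(.489,.111,z)), ((proj(S,(.489,.111,z))-[280,215])*15.2).round())
E
```

```text
0.0 [301.38074045 248.9828806 ] [325. 517.]
0.017 [301.50553322 244.75972347] [327. 452.]
0.03 [301.60238503 241.48212634] [328. 403.]
0.043 [301.70049578 238.16192512] [330. 352.]
```

View pics/t10.png

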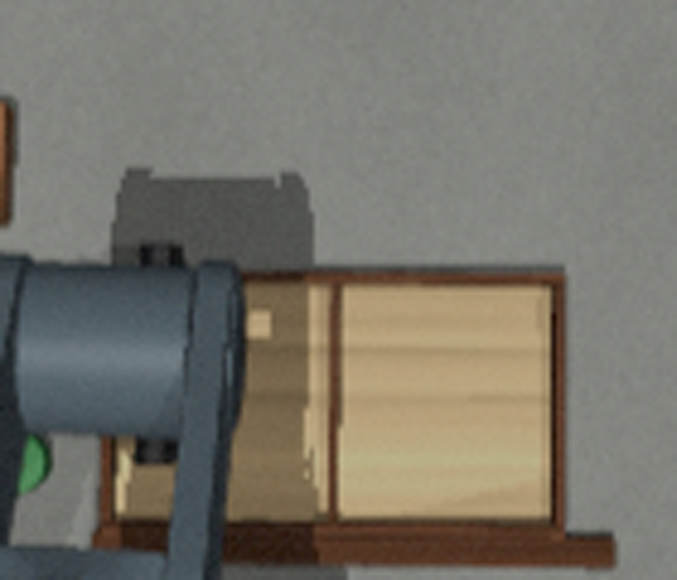

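The dot projects where a level foot's top should be, so the foot is flat. I'll lower it and release with a small opening.

>>> {"name": "drive_tool", "arguments": {"commands": [{"dx": 0.2, "dy": 0, "dz": 0.6, "turn": 0, "gripper": 1}, {"dx": 0.2, "dy": 0, "dz": 1.1, "turn": 0, "gripper": 1}, {"dx": 0.2, "dy": 0, "dz": 1.3, "turn": 0, "gripper": 1}, {"dx": 0.2, "dy": 0, "dz": 1.3, "turn": 0, "gripper": 0.45}, {"dx": 0.2, "dy": 0, "dz": 1.3, "turn": 0, "gripper": 0.43}, {"dx": 0.2, "dy": 0, "dz": 1.3, "turn": 0, "gripper": 0.43}, {"dx": 0.2, "dy": 0, "dz": -1, "turn": 0, "gripper": 0.43}, {"dx": 0.2, "dy": 0, "dz": -6, "turn": 0, "gripper": 0.43}, {"dx": 0.2, "dy": 0, "dz": -10, "turn": 0, "gripper": 0.3}]}}

```text
time_s: 15.35
eef_pos: [0.4918, 0.1122, 0.1331]
eef_rot: [-0.0, 1.0, 0.001, 0.0]
wrist_force: [0.8, 0.1, 0.3]
opening: 0.699
```

```bash
python3 v.py s11 side 230 130 380 270
```

```text
scale 4.142857142857143
```

View pics/s11.png

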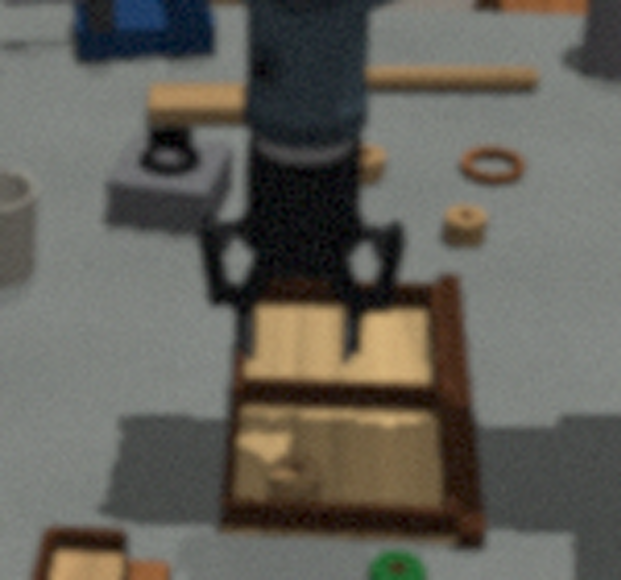

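The foot lies flat in the left compartment. I'll check where the left foot and slat are now.

```bash
python3 v.py s12 side 270 240 400 340; python3 v.py t12 top 120 230 260 320
```

```text
scale 5.8
scale 5.428571428571429
```

View pics/s12.png

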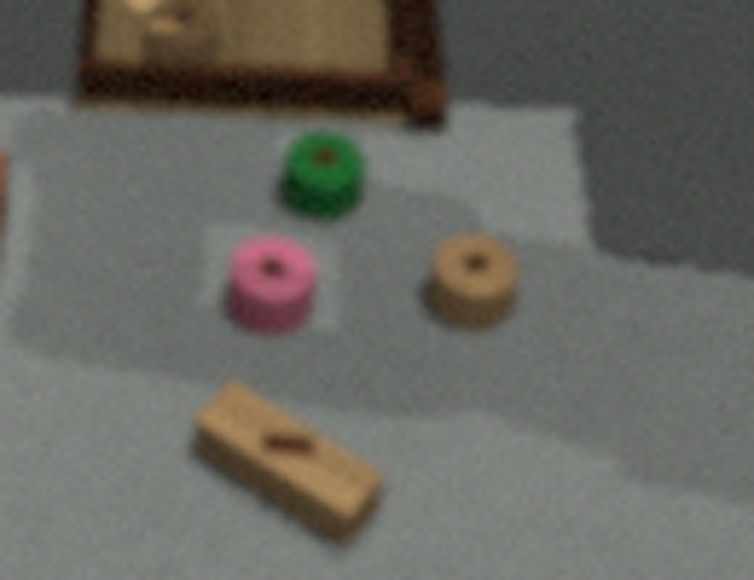

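View pics/t12.png

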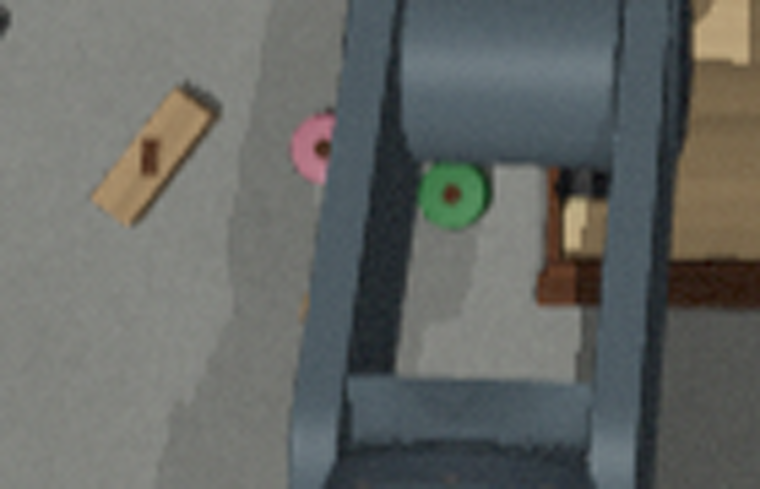

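Foot L and the slat are unmoved. Going for foot L at (0.349, 0.275).

>>> {"name": "drive_tool", "arguments": {"commands": [{"dx": -4, "dy": -4.5, "dz": 0, "turn": 0, "gripper": 0.3}, {"dx": -8, "dy": -9, "dz": 0, "turn": 0, "gripper": 0.3}, {"dx": -12, "dy": -13.5, "dz": 0, "turn": 0, "gripper": 0.3}, {"dx": -14.3, "dy": -16.3, "dz": 0, "turn": 0, "gripper": 0.3}, {"dx": -14.3, "dy": -16.3, "dz": 4, "turn": 0, "gripper": 0.3}, {"dx": -14.3, "dy": -16.3, "dz": 9, "turn": 0, "gripper": 0.3}, {"dx": -14.3, "dy": -16.3, "dz": 12, "turn": 0, "gripper": 0.3}, {"dx": -14.3, "dy": -16.3, "dz": 12.6, "turn": 0, "gripper": 0.3}, {"dx": -14.3, "dy": -16.3, "dz": 12.6, "turn": 0, "gripper": 0.3}]}}

```text
time_s: 16.62
eef_pos: [0.3473, 0.2745, 0.0047]
eef_rot: [0.001, 1.0, 0.001, -0.001]
wrist_force: [-0.1, 0.4, -0.2]
opening: 0.7
```

```bash
python3 v.py s13 side 270 220 420 330
```

```text
scale 5.066666666666666
```

View pics/s13.png

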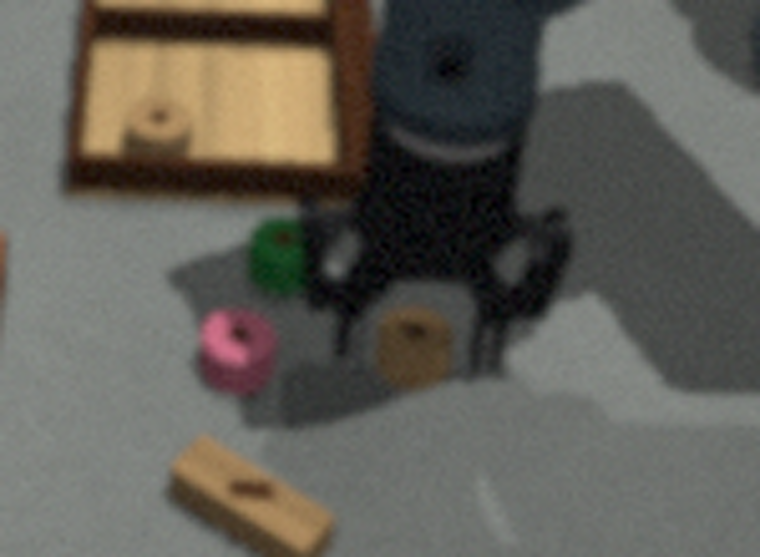

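The jaws straddle the foot, and it's clear of the pink and green look-alikes. I'll raise 3 mm, grip, and lift.

>>> {"name": "drive_tool", "arguments": {"commands": [{"dx": 0, "dy": 0, "dz": -0.3, "turn": 0, "gripper": 0.5}, {"dx": 0, "dy": 0, "dz": -0.3, "turn": 0, "gripper": 1}, {"dx": 0, "dy": 0, "dz": -0.3, "turn": 0, "gripper": 1}, {"dx": 0, "dy": 0, "dz": -0.3, "turn": 0, "gripper": 1}, {"dx": 0, "dy": 0, "dz": -0.3, "turn": 0, "gripper": 1}, {"dx": 0, "dy": 0, "dz": -2, "turn": 0, "gripper": 1}, {"dx": 0, "dy": 0, "dz": -6, "turn": 0, "gripper": 1}, {"dx": 0, "dy": 0, "dz": -9, "turn": 0, "gripper": 1}, {"dx": 0, "dy": 0, "dz": -9, "turn": 0, "gripper": 1}]}}

```text
time_s: 17.8
eef_pos: [0.3506, 0.276, 0.098]
eef_rot: [-0.001, 1.0, 0.001, 0.003]
wrist_force: [0.3, -0.9, -0.6]
opening: 0.447
```

>>> {"name": "drive_tool", "arguments": {"commands": [{"dx": 2.2, "dy": 5, "dz": 0, "turn": 0, "gripper": 1}, {"dx": 4.4, "dy": 10, "dz": 0, "turn": 0, "gripper": 1}, {"dx": 6.5, "dy": 14, "dz": 0, "turn": 0, "gripper": 1}, {"dx": 7.6, "dy": 16.5, "dz": 0, "turn": 0, "gripper": 1}, {"dx": 7.6, "dy": 16.5, "dz": 0, "turn": 0, "gripper": 1}, {"dx": 7.6, "dy": 16.5, "dz": 3, "turn": 0, "gripper": 1}, {"dx": 7.6, "dy": 16.5, "dz": 6, "turn": 0, "gripper": 1}, {"dx": 7.6, "dy": 16.5, "dz": 6.8, "turn": 0, "gripper": 1}, {"dx": 7.6, "dy": 16.5, "dz": 6.8, "turn": 0, "gripper": 1}]}}

```text
time_s: 18.92
eef_pos: [0.4238, 0.1107, 0.0269]
eef_rot: [-0.0, 1.0, 0.001, -0.001]
wrist_force: [0.5, -1.0, -1.0]
opening: 0.447
```

```bash
python3 v.py s14 side 260 180 380 280
```

```text
scale 5.8
```

View pics/s14.png

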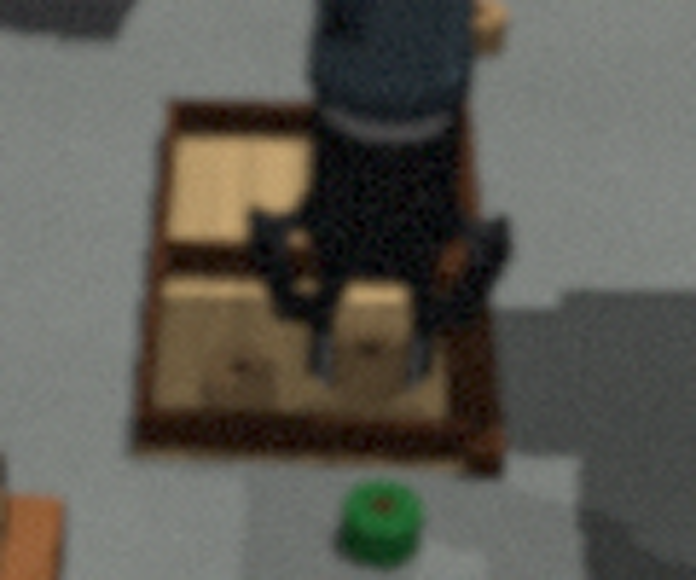

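Foot held level above the near-left slot. Lowering and releasing.

>>> {"name": "drive_tool", "arguments": {"commands": [{"dx": 0.3, "dy": 0, "dz": 0.6, "turn": 0, "gripper": 1}, {"dx": 0.3, "dy": 0, "dz": 1.1, "turn": 0, "gripper": 1}, {"dx": 0.3, "dy": 0, "dz": 1.1, "turn": 0, "gripper": 1}, {"dx": 0.3, "dy": 0, "dz": 1.1, "turn": 0, "gripper": 0.45}, {"dx": 0.3, "dy": 0, "dz": 1.1, "turn": 0, "gripper": 0.43}, {"dx": 0.3, "dy": 0, "dz": 1.1, "turn": 0, "gripper": 0.43}, {"dx": 0.3, "dy": 0, "dz": -1, "turn": 0, "gripper": 0.43}, {"dx": 0.3, "dy": 0, "dz": -6, "turn": 0, "gripper": 0.43}, {"dx": 0.3, "dy": 0, "dz": -11, "turn": 0, "gripper": 0.5}, {"dx": 0.3, "dy": 0, "dz": -11, "turn": 0, "gripper": 0.5}]}}

```text
time_s: 20.23
eef_pos: [0.4309, 0.1101, 0.1414]
eef_rot: [0.0, 1.0, 0.001, 0.005]
wrist_force: [-0.2, -0.6, 0.2]
opening: 0.499
```

```bash
python3 v.py s15 side 250 180 390 340; python3 v.py t15 top 120 220 260 300
```

```text
scale 3.625
scale 5.428571428571429
```

View pics/s15.png

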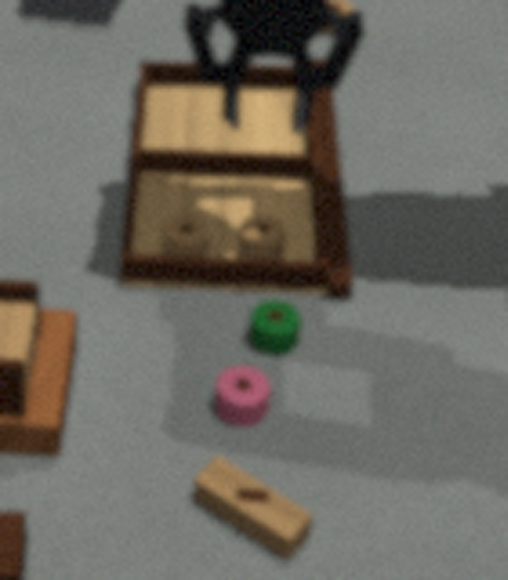

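View pics/t15.png

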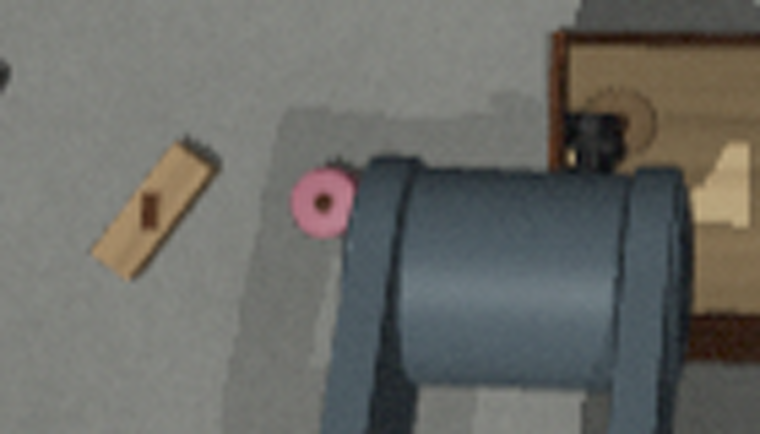

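Two feet are in. Next is the slat at (0.434, 0.382), long axis about −37°, so the jaws turn to 53°.

>>> {"name": "drive_tool", "arguments": {"commands": [{"dx": 0.1, "dy": -5, "dz": 0, "turn": -10, "gripper": 0.4}, {"dx": 0.2, "dy": -10, "dz": 0, "turn": -20, "gripper": 0.4}, {"dx": 0.3, "dy": -16, "dz": 0, "turn": -30, "gripper": 0.4}, {"dx": 0.3, "dy": -22, "dz": 0, "turn": -40, "gripper": 0.4}, {"dx": 0.3, "dy": -27.2, "dz": 0, "turn": -50, "gripper": 0.4}, {"dx": 0.3, "dy": -27.2, "dz": 0, "turn": -53, "gripper": 0.4}, {"dx": 0.3, "dy": -27.2, "dz": 5, "turn": -53, "gripper": 0.4}, {"dx": 0.3, "dy": -27.2, "dz": 9, "turn": -53, "gripper": 0.4}, {"dx": 0.3, "dy": -27.2, "dz": 9, "turn": -53, "gripper": 0.4}]}}

```text
time_s: 21.45
eef_pos: [0.4261, 0.3797, 0.0419]
eef_rot: [0.0, 0.895, 0.447, -0.006]
wrist_force: [-0.8, 0.3, 0.1]
opening: 0.597
```

```bash
python3 v.py s16 side 270 220 390 350;python3 v.py t16 top 100 200 240 300
```

```text
scale 4.461538461538462
scale 5.428571428571429
```

View pics/s16.png

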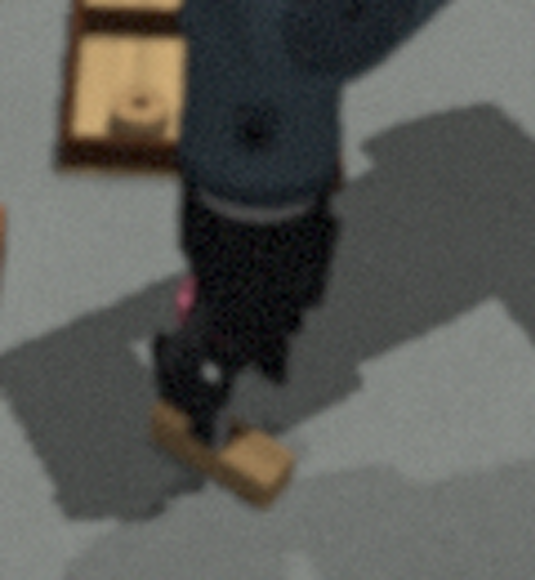

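View pics/t16.png

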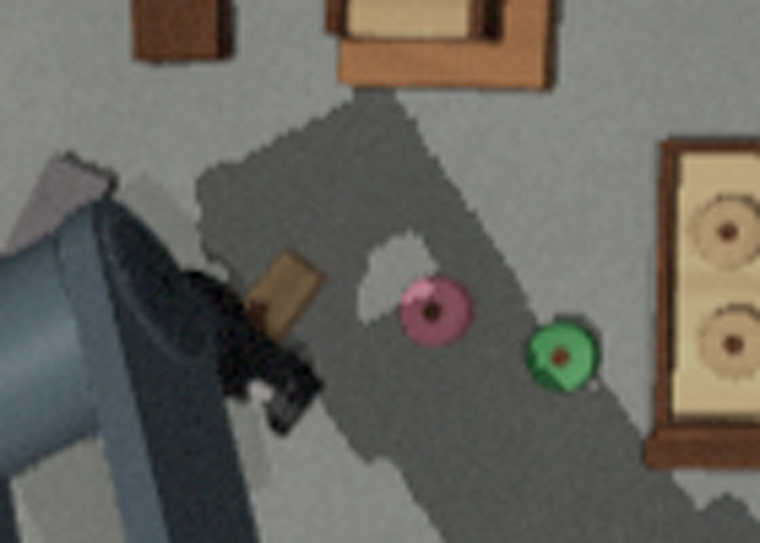

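```bash
cat > m.py <<'E'
import sys
from h import *
# m.py x y z : delta in tool axes cm ; optional theta
o=ctrl.get_obs();p=np.array(o['eef_pos']);w,x,y,z=o['eef_rot']
from scipy.spatial.transform import Rotation as Ro
R=Ro.from_quat([x,y,z,w]).as_matrix()
th=np.degrees(np.arctan2(R[1,0],R[0,0]))
g=np.array(list(map(float,sys.argv[1:4])))
print('pos',p.round(4),'th',th.round(2),'q',np.round(o['q'],2),'open',round(o['opening'],3),'F',o['wrist_force'].round(1),'t',o['time_s'])
d=R.T@(g-p)*100
print('d cm',d.round(2)+0, 'z-only',((p[2]-g[2])*100).round(2))
if len(sys.argv)>4: print('turn',(th-float(sys.argv[4])+180)%360-180)
E
python3 m.py .434 .382 .01 53
```

```text
pos [0.4299 0.3818 0.0467] th 53.05 q [ 0.52  0.43  1.73  0.    0.99 -0.41] open 0.601 F [ 0.2 -0.5  0.7] t 21.55
d cm [0.27 0.32 3.67] z-only 3.67
turn 0.05106897365953955
```

>>> {"name": "drive_tool", "arguments": {"commands": [{"dx": 0.2, "dy": 0.3, "dz": 2, "turn": 0, "gripper": 0.4}, {"dx": 0.2, "dy": 0.3, "dz": 3.5, "turn": 0, "gripper": 0.4}, {"dx": 0.2, "dy": 0.3, "dz": 3.5, "turn": 0, "gripper": 0.4}, {"dx": 0.2, "dy": 0.3, "dz": 3.5, "turn": 0, "gripper": 1}, {"dx": 0.2, "dy": 0.3, "dz": 3.5, "turn": 0, "gripper": 1}, {"dx": 0.2, "dy": 0.3, "dz": 3.5, "turn": 0, "gripper": 1}, {"dx": 0.2, "dy": 0.3, "dz": 3.5, "turn": 0, "gripper": 1}, {"dx": 0.2, "dy": 0.3, "dz": 3.5, "turn": 0, "gripper": 1}]}}

```text
time_s: 22.55
eef_pos: [0.4348, 0.3825, 0.0135]
eef_rot: [-0.0, 0.895, 0.447, 0.001]
wrist_force: [-0.2, 0.0, 5.6]
opening: 0.311
```

>>> {"name": "drive_tool", "arguments": {"commands": [{"dx": 0, "dy": 0, "dz": -2, "turn": 0, "gripper": 1}, {"dx": 0, "dy": 0, "dz": -7, "turn": 0, "gripper": 1}, {"dx": 0, "dy": 0, "dz": -9, "turn": -10, "gripper": 1}, {"dx": 0, "dy": 0, "dz": -9, "turn": -20, "gripper": 1}, {"dx": 0, "dy": 0, "dz": -9, "turn": -30, "gripper": 1}, {"dx": 0, "dy": 0, "dz": -9, "turn": -37, "gripper": 1}, {"dx": 0, "dy": 0, "dz": -9, "turn": -37, "gripper": 1}]}}

```text
time_s: 23.42
eef_pos: [0.4341, 0.382, 0.1033]
eef_rot: [0.0, 0.707, 0.707, 0.0]
wrist_force: [0.1, -0.5, -0.1]
opening: 0.312
```

```bash
python3 m.py .461 -.0685 .09 90; python3 v.py s17 side 270 200 420 350
```

```text
pos [0.4341 0.382  0.1033] th 89.99 q [ 0.52  0.34  1.7   0.    1.09 -1.05] open 0.312 F [ 0.1 -0.5 -0.1] t 23.425
d cm [-45.05   2.7    1.32] z-only 1.33
turn -0.00810632881842821
scale 3.8666666666666667
```

View pics/s17.png

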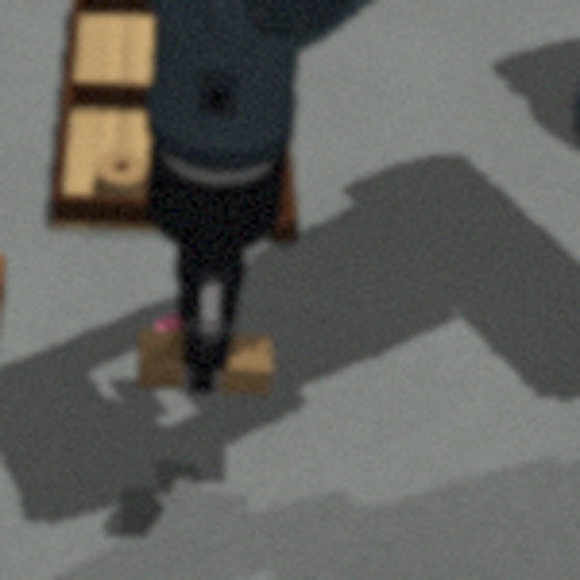

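The slat is held level along x. Carrying it to the right compartment.

>>> {"name": "drive_tool", "arguments": {"commands": [{"dx": -5, "dy": 0.5, "dz": 0, "turn": 0, "gripper": 1}, {"dx": -11, "dy": 1, "dz": 0, "turn": 0, "gripper": 1}, {"dx": -17, "dy": 1.5, "dz": 0, "turn": 0, "gripper": 1}, {"dx": -23, "dy": 2, "dz": 0, "turn": 0, "gripper": 1}, {"dx": -29, "dy": 2.7, "dz": 0, "turn": 0, "gripper": 1}, {"dx": -35, "dy": 2.7, "dz": 0, "turn": 0, "gripper": 1}, {"dx": -41, "dy": 2.7, "dz": 0, "turn": 0, "gripper": 1}, {"dx": -45, "dy": 2.7, "dz": 0, "turn": 0, "gripper": 1}, {"dx": -45, "dy": 2.7, "dz": 0, "turn": 0, "gripper": 1}, {"dx": -45, "dy": 2.7, "dz": 3, "turn": 0, "gripper": 1}, {"dx": -45, "dy": 2.7, "dz": 6.5, "turn": 0, "gripper": 1}, {"dx": -45, "dy": 2.7, "dz": 6.5, "turn": 0, "gripper": 1}]}}

```text
time_s: 24.98
eef_pos: [0.459, -0.0662, 0.0353]
eef_rot: [-0.003, 0.707, 0.707, -0.001]
wrist_force: [-0.7, 0.7, -0.7]
opening: 0.317
```

```bash
python3 m.py .461 -.0685 .0205 90; python3 v.py s18 side 240 160 380 280
```

```text
pos [ 0.459  -0.0662  0.0353] th 90.03 q [-0.4   0.25  2.01  0.    0.89 -1.97] open 0.317 F [-0.7  0.7 -0.7] t 24.975
d cm [-0.23  0.21  1.48] z-only 1.48
turn 0.026132466903050044
scale 4.833333333333333
```

View pics/s18.png

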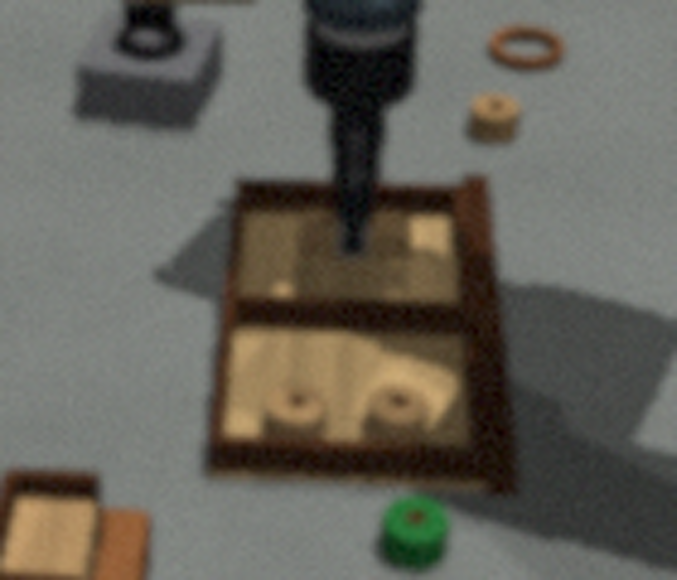

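The slat is above the middle of the right compartment. Lowering and releasing.

>>> {"name": "drive_tool", "arguments": {"commands": [{"dx": -0.1, "dy": 0.1, "dz": 0.7, "turn": 0, "gripper": 1}, {"dx": -0.1, "dy": 0.1, "dz": 1.4, "turn": 0, "gripper": 1}, {"dx": -0.1, "dy": 0.1, "dz": 1.4, "turn": 0, "gripper": 1}, {"dx": -0.1, "dy": 0.1, "dz": 1.4, "turn": 0, "gripper": 0.5}, {"dx": -0.1, "dy": 0.1, "dz": 1.4, "turn": 0, "gripper": 0.5}, {"dx": -0.1, "dy": 0.1, "dz": 1.4, "turn": 0, "gripper": 0.5}, {"dx": -0.1, "dy": 0.1, "dz": -2, "turn": 0, "gripper": 0.5}, {"dx": -0.1, "dy": 0.1, "dz": -7, "turn": 0, "gripper": 0.3}, {"dx": -0.1, "dy": 0.1, "dz": -11, "turn": 0, "gripper": 0.3}, {"dx": -0.1, "dy": 0.1, "dz": -11, "turn": 0, "gripper": 0.3}]}}

```text
time_s: 26.28
eef_pos: [0.4649, -0.0701, 0.1509]
eef_rot: [0.004, 0.707, 0.707, 0.001]
wrist_force: [-0.4, 0.5, -0.6]
opening: 0.701
```

```bash
python3 m.py .44 -.383 .1 0; python3 v.py s19 side 240 130 380 280;python3 v.py t19 top 210 180 410 320
```

```text
pos [ 0.4649 -0.0701  0.1509] th 90.06 q [-0.4   0.04  1.95  0.    1.14 -1.97] open 0.701 F [-0.4  0.5 -0.6] t 26.275
d cm [-31.28  -2.56   5.16] z-only 5.09
turn 90.05961121511768
scale 3.8666666666666667
scale 3.8
```

View pics/s19.png

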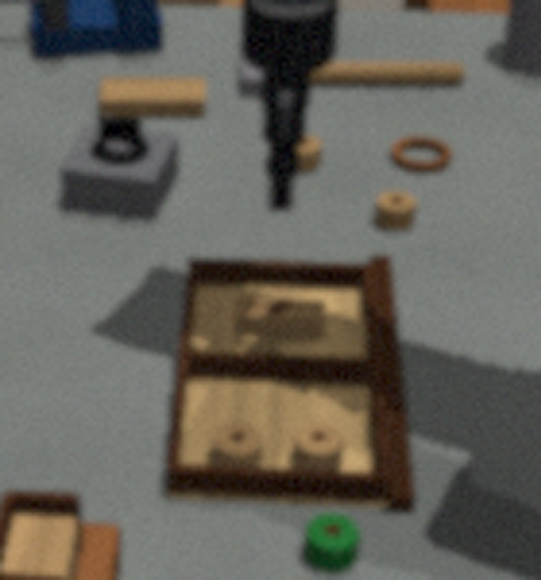

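View pics/t19.png

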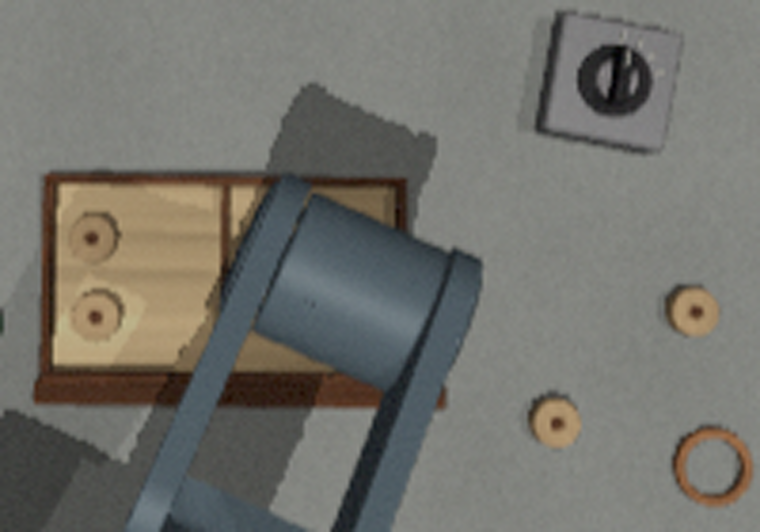

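The slat lies in the right compartment, and feet B and C are unmoved. Next foot B.

>>> {"name": "drive_tool", "arguments": {"commands": [{"dx": -5, "dy": -0.4, "dz": 0, "turn": 10, "gripper": 0.3}, {"dx": -10, "dy": -0.8, "dz": 0, "turn": 20, "gripper": 0.3}, {"dx": -15, "dy": -1.2, "dz": 0, "turn": 30, "gripper": 0.3}, {"dx": -20, "dy": -1.6, "dz": 0, "turn": 40, "gripper": 0.3}, {"dx": -25, "dy": -2, "dz": 0, "turn": 50, "gripper": 0.3}, {"dx": -31.2, "dy": -2.6, "dz": 0, "turn": 60, "gripper": 0.3}, {"dx": -31.2, "dy": -2.6, "dz": 3, "turn": 70, "gripper": 0.3}, {"dx": -31.2, "dy": -2.6, "dz": 7, "turn": 80, "gripper": 0.3}, {"dx": -31.2, "dy": -2.6, "dz": 10, "turn": 90, "gripper": 0.3}, {"dx": -31.2, "dy": -2.6, "dz": 10, "turn": 90, "gripper": 0.3}, {"dx": -31.2, "dy": -2.6, "dz": 10, "turn": 90, "gripper": 0.3}]}}

```text
time_s: 27.75
eef_pos: [0.4367, -0.3811, 0.0473]
eef_rot: [-0.0, 1.0, 0.002, -0.0]
wrist_force: [-0.0, 0.1, -0.0]
opening: 0.701
```

```bash
python3 m.py .44 -.383 .009 0; python3 v.py s20 side 250 130 380 230
```

```text
pos [ 0.4367 -0.3811  0.0473] th 0.25 q [-0.92  0.43  1.72 -0.    0.99 -0.93] open 0.701 F [-0.   0.1 -0. ] t 27.75
d cm [0.33 0.2  3.83] z-only 3.83
turn 0.2527682539648026
scale 5.8
```

View pics/s20.png

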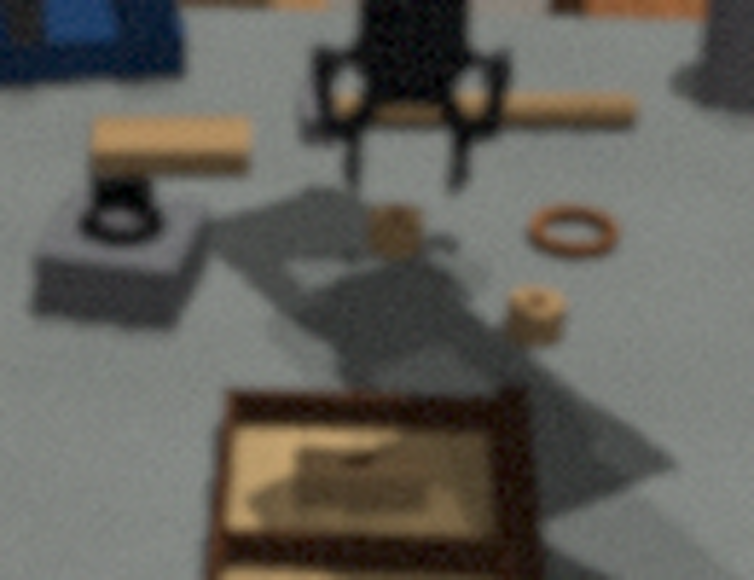

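The jaws are centred above foot B. Descend, grip, lift.

>>> {"name": "drive_tool", "arguments": {"commands": [{"dx": 0.3, "dy": 0.2, "dz": 2, "turn": 0, "gripper": 0.3}, {"dx": 0.3, "dy": 0.2, "dz": 3.8, "turn": 0, "gripper": 0.3}, {"dx": 0.3, "dy": 0.2, "dz": 3.8, "turn": 0, "gripper": 0.3}, {"dx": 0.3, "dy": 0.2, "dz": 3.8, "turn": 0, "gripper": 1}, {"dx": 0.3, "dy": 0.2, "dz": 3.8, "turn": 0, "gripper": 1}, {"dx": 0.3, "dy": 0.2, "dz": 3.8, "turn": 0, "gripper": 1}, {"dx": 0.3, "dy": 0.2, "dz": 3.8, "turn": 0, "gripper": 1}, {"dx": 0.3, "dy": 0.2, "dz": 3.8, "turn": 0, "gripper": 1}]}}

```text
time_s: 28.8
eef_pos: [0.4402, -0.3838, 0.0103]
eef_rot: [0.001, 1.0, 0.001, 0.001]
wrist_force: [-1.1, 0.9, 5.5]
opening: 0.447
```

>>> {"name": "drive_tool", "arguments": {"commands": [{"dx": 0, "dy": 0, "dz": -2, "turn": 0, "gripper": 1}, {"dx": 0, "dy": 0, "dz": -6, "turn": 0, "gripper": 1}, {"dx": 0, "dy": 0, "dz": -8.5, "turn": 0, "gripper": 1}, {"dx": 0, "dy": 0, "dz": -8.5, "turn": 0, "gripper": 1}]}}

```text
time_s: 29.3
eef_pos: [0.441, -0.3846, 0.0976]
eef_rot: [0.002, 1.0, 0.001, 0.002]
wrist_force: [-0.1, -0.1, -0.6]
opening: 0.448
```

```bash
python3 m.py .492 .043 .095 0
```

```text
pos [ 0.441  -0.3846  0.0976] th 0.07 q [-0.92  0.36  1.69 -0.    1.08 -0.92] open 0.448 F [-0.1 -0.1 -0.6] t 29.3
d cm [  5.15 -42.76   0.08] z-only 0.26
turn 0.0669307260938865
```

Held. Carrying it to the far-right slot of the left compartment.

>>> {"name": "drive_tool", "arguments": {"commands": [{"dx": 0.6, "dy": -5, "dz": 0, "turn": 0, "gripper": 1}, {"dx": 1.3, "dy": -11, "dz": 0, "turn": 0, "gripper": 1}, {"dx": 2, "dy": -17, "dz": 0, "turn": 0, "gripper": 1}, {"dx": 2.7, "dy": -23, "dz": 0, "turn": 0, "gripper": 1}, {"dx": 3.4, "dy": -29, "dz": 0, "turn": 0, "gripper": 1}, {"dx": 4.2, "dy": -35, "dz": 0, "turn": 0, "gripper": 1}, {"dx": 5.1, "dy": -40, "dz": 0, "turn": 0, "gripper": 1}, {"dx": 5.1, "dy": -42.7, "dz": 0, "turn": 0, "gripper": 1}, {"dx": 5.1, "dy": -42.7, "dz": 0, "turn": 0, "gripper": 1}, {"dx": 5.1, "dy": -42.7, "dz": 3, "turn": 0, "gripper": 1}, {"dx": 5.1, "dy": -42.7, "dz": 6.5, "turn": 0, "gripper": 1}, {"dx": 5.1, "dy": -42.7, "dz": 6.5, "turn": 0, "gripper": 1}]}}

```text
time_s: 30.8
eef_pos: [0.4872, 0.0434, 0.0266]
eef_rot: [-0.0, 1.0, -0.0, -0.003]
wrist_force: [-0.3, -0.1, 0.2]
opening: 0.446
```

```bash
python3 m.py .492 .043 .0175 0; python3 v.py s21 side 250 160 370 270
```

```text
pos [0.4872 0.0434 0.0266] th -0.01 q [-0.15  0.31  1.95 -0.    0.89 -0.15] open 0.446 F [-0.3 -0.1  0.2] t 30.8
d cm [0.48 0.04 0.91] z-only 0.91
turn -0.008778529009276781
scale 5.2727272727272725
```

View pics/s21.png

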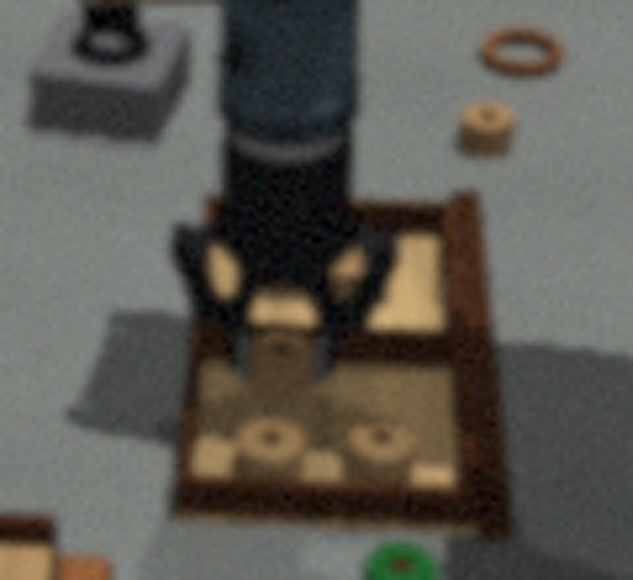

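Level over the slot. Lowering and releasing.

>>> {"name": "drive_tool", "arguments": {"commands": [{"dx": 0.3, "dy": 0, "dz": 0.5, "turn": 0, "gripper": 1}, {"dx": 0.3, "dy": 0, "dz": 0.9, "turn": 0, "gripper": 1}, {"dx": 0.3, "dy": 0, "dz": 0.9, "turn": 0, "gripper": 1}, {"dx": 0.3, "dy": 0, "dz": 0.9, "turn": 0, "gripper": 0.45}, {"dx": 0.3, "dy": 0, "dz": 0.9, "turn": 0, "gripper": 0.43}, {"dx": 0.3, "dy": 0, "dz": 0.9, "turn": 0, "gripper": 0.43}, {"dx": 0.3, "dy": 0, "dz": -1, "turn": 0, "gripper": 0.43}, {"dx": 0.3, "dy": 0, "dz": -6, "turn": 0, "gripper": 0.43}, {"dx": 0.3, "dy": 0, "dz": -9, "turn": 0, "gripper": 0.3}, {"dx": 0.3, "dy": 0, "dz": -9, "turn": 0, "gripper": 0.3}]}}

```text
time_s: 32.1
eef_pos: [0.4954, 0.0437, 0.122]
eef_rot: [0.0, 1.0, 0.001, 0.003]
wrist_force: [0.0, -0.2, 0.4]
opening: 0.704
```

```bash
python3 m.py .349 -.2686 .1 0; python3 v.py s22 side 240 150 380 270; python3 v.py t22 top 210 180 410 320
```

```text
pos [0.4954 0.0437 0.122 ] th 0.07 q [-0.15  0.15  1.9  -0.    1.08 -0.15] open 0.704 F [ 0.  -0.2  0.4] t 32.1
d cm [-14.69  31.21   2.14] z-only 2.2
turn 0.06615946222964908
scale 4.833333333333333
scale 3.8
```

View pics/s22.png

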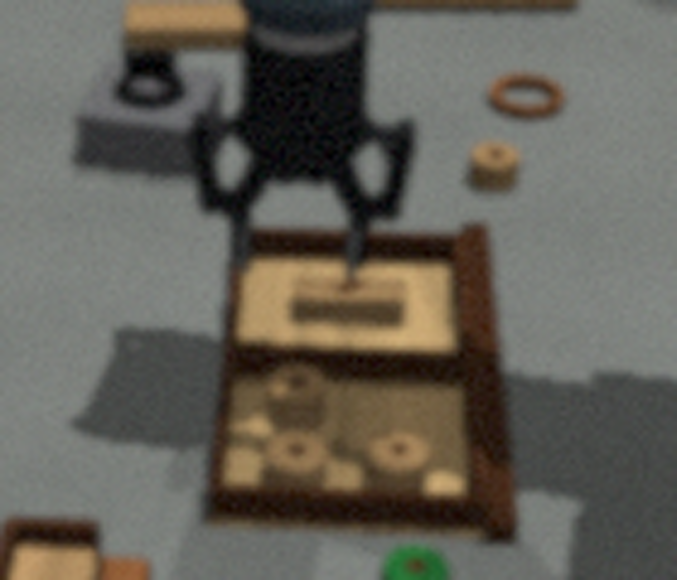

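View pics/t22.png

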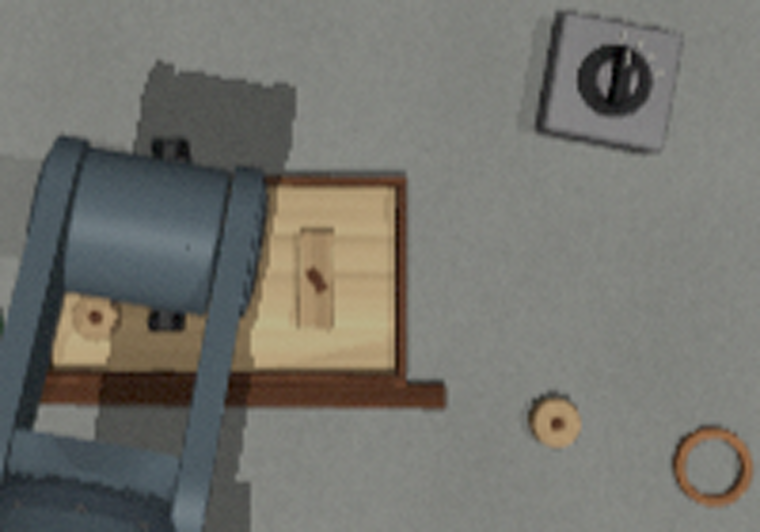

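Three feet and the slat are in; foot C is unmoved. Going for C.

>>> {"name": "drive_tool", "arguments": {"commands": [{"dx": -2, "dy": 5, "dz": 0, "turn": 0, "gripper": 0.3}, {"dx": -4.5, "dy": 10, "dz": 0, "turn": 0, "gripper": 0.3}, {"dx": -7, "dy": 15, "dz": 0, "turn": 0, "gripper": 0.3}, {"dx": -9.5, "dy": 20, "dz": 0, "turn": 0, "gripper": 0.3}, {"dx": -12, "dy": 25, "dz": 0, "turn": 0, "gripper": 0.3}, {"dx": -14.5, "dy": 30, "dz": 0, "turn": 0, "gripper": 0.3}, {"dx": -14.7, "dy": 31.2, "dz": 3, "turn": 0, "gripper": 0.3}, {"dx": -14.7, "dy": 31.2, "dz": 7, "turn": 0, "gripper": 0.3}, {"dx": -14.7, "dy": 31.2, "dz": 7, "turn": 0, "gripper": 0.3}, {"dx": -14.7, "dy": 31.2, "dz": 7, "turn": 0, "gripper": 0.3}]}}

```text
time_s: 33.45
eef_pos: [0.3466, -0.2678, 0.0494]
eef_rot: [-0.0, 1.0, 0.001, -0.0]
wrist_force: [0.1, -0.8, 0.5]
opening: 0.699
```

```bash
python3 m.py .349 -.2686 .009 0; python3 v.py s23 side 270 130 400 230
```

```text
pos [ 0.3466 -0.2678  0.0494] th 0.08 q [-0.93  0.16  2.08  0.    0.9  -0.93] open 0.699 F [ 0.1 -0.8  0.5] t 33.45
d cm [0.25 0.08 4.04] z-only 4.04
turn 0.08058754410251368
scale 5.8
```

View pics/s23.png

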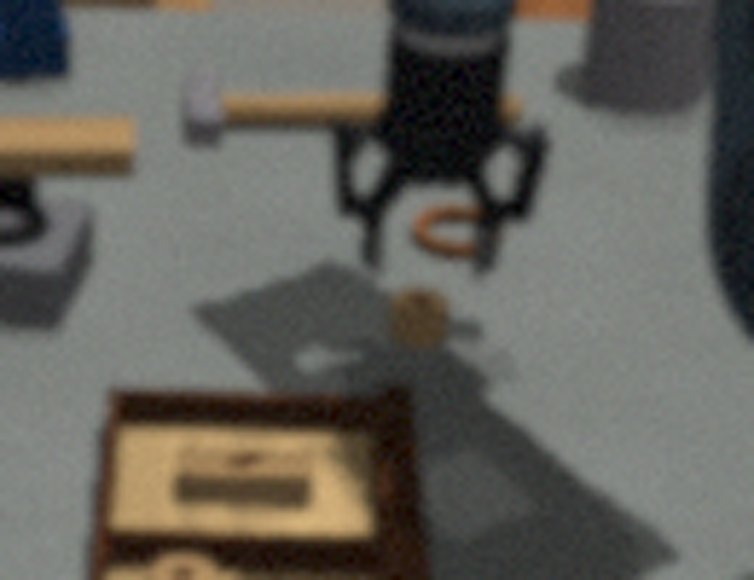

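The jaws are above foot C, roughly centred. Descend, grip, lift.

>>> {"name": "drive_tool", "arguments": {"commands": [{"dx": 0.2, "dy": 0.1, "dz": 2, "turn": 0, "gripper": 0.3}, {"dx": 0.2, "dy": 0.1, "dz": 4, "turn": 0, "gripper": 0.3}, {"dx": 0.2, "dy": 0.1, "dz": 4, "turn": 0, "gripper": 0.3}, {"dx": 0.2, "dy": 0.1, "dz": 4, "turn": 0, "gripper": 1}, {"dx": 0.2, "dy": 0.1, "dz": 4, "turn": 0, "gripper": 1}, {"dx": 0.2, "dy": 0.1, "dz": 4, "turn": 0, "gripper": 1}, {"dx": 0.2, "dy": 0.1, "dz": 4, "turn": 0, "gripper": 1}, {"dx": 0.2, "dy": 0.1, "dz": 4, "turn": 0, "gripper": 1}]}}

```text
time_s: 34.5
eef_pos: [0.3495, -0.2701, 0.011]
eef_rot: [0.001, 1.0, 0.001, 0.001]
wrist_force: [-0.7, 1.1, 4.7]
opening: 0.441
```

>>> {"name": "drive_tool", "arguments": {"commands": [{"dx": 0, "dy": 0, "dz": -2, "turn": 0, "gripper": 1}, {"dx": 0, "dy": 0, "dz": -6, "turn": 0, "gripper": 1}, {"dx": 0, "dy": 0, "dz": -8.5, "turn": 0, "gripper": 1}, {"dx": 0, "dy": 0, "dz": -8.5, "turn": 0, "gripper": 1}]}}

```text
time_s: 35.0
eef_pos: [0.3501, -0.271, 0.0972]
eef_rot: [0.003, 1.0, 0.001, 0.002]
wrist_force: [-0.1, -0.1, 0.1]
opening: 0.447
```

```bash
python3 m.py .427 .043 .095 0
```

```text
pos [ 0.3501 -0.271   0.0972] th 0.08 q [-0.93  0.07  2.05  0.    1.01 -0.93] open 0.447 F [-0.1 -0.1  0.1] t 35.0
d cm [  7.73 -31.39   0.09] z-only 0.22
turn 0.07549620488092046
```

>>> {"name": "drive_tool", "arguments": {"commands": [{"dx": 1.2, "dy": -5, "dz": 0, "turn": 0, "gripper": 1}, {"dx": 2.6, "dy": -10.5, "dz": 0, "turn": 0, "gripper": 1}, {"dx": 4, "dy": -16, "dz": 0, "turn": 0, "gripper": 1}, {"dx": 5.4, "dy": -21.5, "dz": 0, "turn": 0, "gripper": 1}, {"dx": 6.8, "dy": -27, "dz": 0, "turn": 0, "gripper": 1}, {"dx": 7.7, "dy": -31.3, "dz": 0, "turn": 0, "gripper": 1}, {"dx": 7.7, "dy": -31.3, "dz": 0, "turn": 0, "gripper": 1}, {"dx": 7.7, "dy": -31.3, "dz": 3, "turn": 0, "gripper": 1}, {"dx": 7.7, "dy": -31.3, "dz": 6.3, "turn": 0, "gripper": 1}, {"dx": 7.7, "dy": -31.3, "dz": 6.3, "turn": 0, "gripper": 1}]}}

```text
time_s: 36.25
eef_pos: [0.4225, 0.0436, 0.029]
eef_rot: [-0.0, 1.0, 0.0, -0.003]
wrist_force: [0.2, 0.2, 0.1]
opening: 0.449
```

```bash
python3 m.py .427 .043 .0175 0; python3 v.py s24 side 250 160 380 270
```

```text
pos [0.4225 0.0436 0.029 ] th 0.01 q [-0.18  0.18  2.11 -0.    0.86 -0.18] open 0.449 F [0.2 0.2 0.1] t 36.25
d cm [0.46 0.07 1.15] z-only 1.15
turn 0.008576443793629096
scale 5.2727272727272725
```

View pics/s24.png

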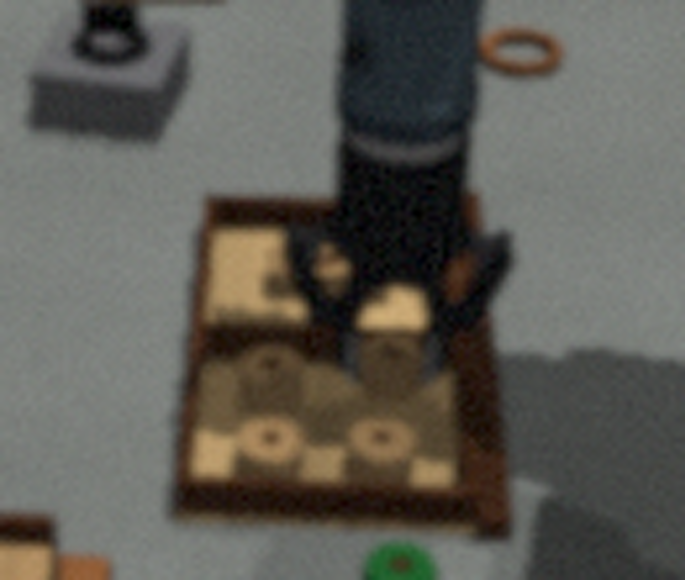

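>>> {"name": "drive_tool", "arguments": {"commands": [{"dx": 0.3, "dy": 0, "dz": 0.6, "turn": 0, "gripper": 1}, {"dx": 0.3, "dy": 0, "dz": 1.1, "turn": 0, "gripper": 1}, {"dx": 0.3, "dy": 0, "dz": 1.1, "turn": 0, "gripper": 1}, {"dx": 0.3, "dy": 0, "dz": 1.1, "turn": 0, "gripper": 0.45}, {"dx": 0.3, "dy": 0, "dz": 1.1, "turn": 0, "gripper": 0.43}, {"dx": 0.3, "dy": 0, "dz": 1.1, "turn": 0, "gripper": 0.43}, {"dx": 0.3, "dy": 0, "dz": -1, "turn": 0, "gripper": 0.43}, {"dx": 0.3, "dy": 0, "dz": -6, "turn": 0, "gripper": 0.43}, {"dx": 0.3, "dy": 0, "dz": -11, "turn": 0, "gripper": 0.3}, {"dx": 0.3, "dy": 5, "dz": -15, "turn": 0, "gripper": 0.3}, {"dx": 0.3, "dy": 10, "dz": -15, "turn": 0, "gripper": 0.3}, {"dx": 0.3, "dy": 16, "dz": -15, "turn": 0, "gripper": 0.3}, {"dx": 0.3, "dy": 22, "dz": -15, "turn": 0, "gripper": 0.3}, {"dx": 0.3, "dy": 28, "dz": -15, "turn": 0, "gripper": 0.3}, {"dx": 0.3, "dy": 34, "dz": -15, "turn": 0, "gripper": 0.3}, {"dx": 0.3, "dy": 34, "dz": -15, "turn": 0, "gripper": 0.3}]}}

```text
time_s: 38.3
eef_pos: [0.4281, -0.3001, 0.1814]
eef_rot: [0.001, 1.0, -0.002, 0.0]
wrist_force: [-0.7, 0.2, -1.0]
opening: 0.695
```

```bash
python3 m.py .628 -.305 .1 0; python3 v.py s25 side 240 150 380 270; python3 v.py t25 top 210 170 330 290;python3 v.py t25b top 340 175 400 225;python3 v.py s25b side 245 145 305 195
```

```text
pos [ 0.4281 -0.3001  0.1814] th -0.22 q [-0.84  0.12  1.79 -0.    1.22 -0.83] open 0.695 F [-0.7  0.2 -1. ] t 38.3
d cm [19.99  0.4   8.14] z-only 8.14
turn -0.21734461097886992
scale 4.833333333333333
scale 4.833333333333333
scale 11.6
scale 11.6
```

View pics/s25.png

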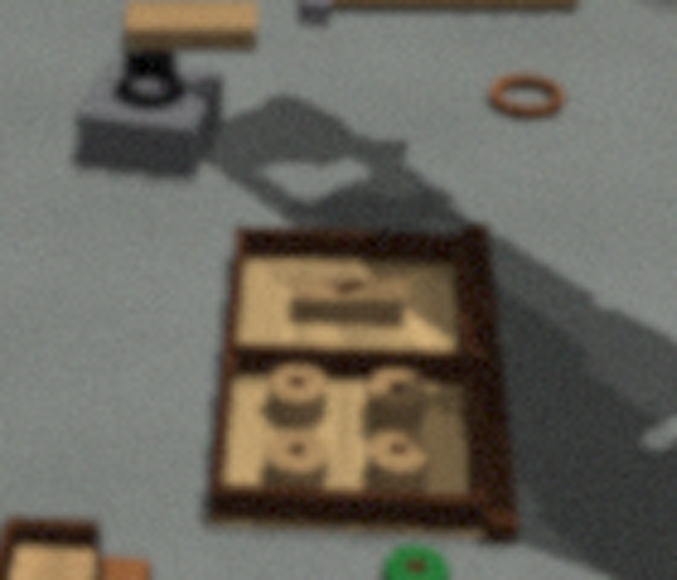

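View pics/t25.png

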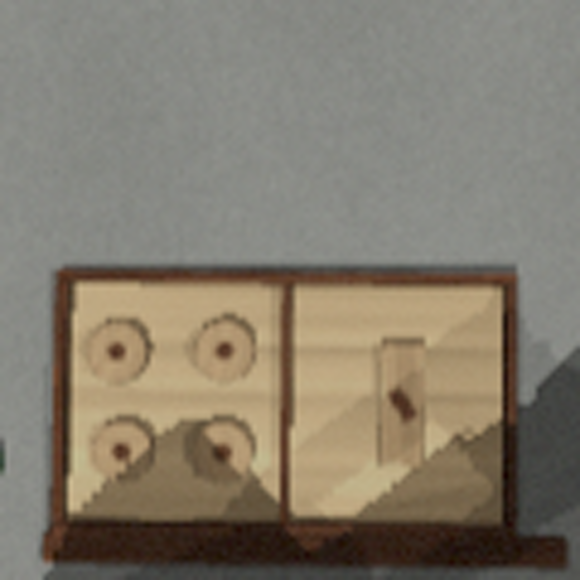

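View pics/t25b.png

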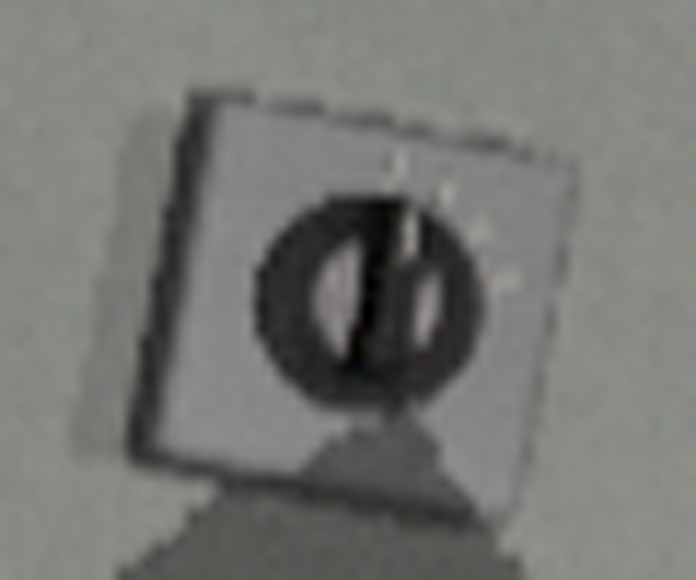

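View pics/s25b.png

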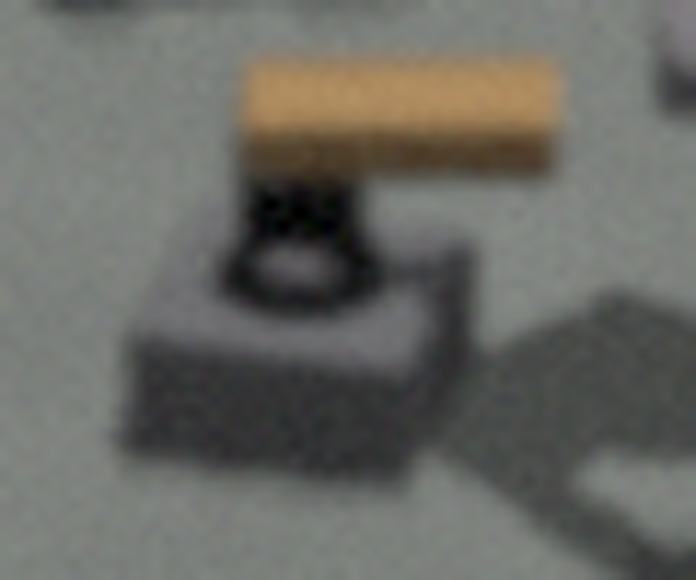

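All four feet lie flat in the left compartment, the slat is in the right one, and the tray touches the batten. Now I'll measure the timer and key axis.

```bash
python3 - <<'E'
from h import *
T=ctrl.camera('top');S=ctrl.camera('side')
f=lambda p:((p[0]+.5)/11.6-.5+340,(p[1]+.5)/11.6-.5+175)
fs=lambda p:((p[0]+.5)/11.6-.5+245,(p[1]+.5)/11.6-.5+145)
c=[atz(T,*f(p),.05) for p in [(207,97),(578,160),(498,524),(150,465)]]
c=np.array(c);print(c.round(4),c.mean(0).round(4))
e=[c[0]-c[3],c[1]-c[2]];print([np.degrees(np.arctan2(v[1],v[0])).round(1) for v in e],[np.linalg.norm(v).round(4) for v in e])
e=[c[0]-c[1],c[3]-c[2]];print([np.degrees(np.arctan2(v[1],v[0])).round(1) for v in e],[np.linalg.norm(v).round(4) for v in e])
# model projection check
cx,cy=c.mean(0)[:2]
im={'t25b':(T,340,175),'s25b':(S,245,145)}
for tag,(C,u0,v0) in im.items():
  a=cv2.imread(f'pics/{tag}.png')
  for th,col in((-10,(0,0,255)),):
    t=np.radians(th);Rm=np.array([[np.cos(t),-np.sin(t)],[np.sin(t),np.cos(t)]])
    def P(x,y,z):
      w=Rm@[x,y]+[cx,cy];p=proj(C,(w[0],w[1],z));return tuple(int(v) for v in ((p-[u0,v0]+.5)*11.6-.5))
    for hx,hy,z in((.05,.05,.05),(.022,.006,.087),(.022,.006,.061)):
      q=[P(sx*hx,sy*hy,z) for sx,sy in((1,1),(1,-1),(-1,-1),(-1,1))]
      cv2.polylines(a,[np.array(q)],True,col,1)
  cv2.imwrite(f'pics/{tag}_m.png',a)
E
```

```text
[[ 0.6824 -0.2662  0.05  ]
 [ 0.6675 -0.3653  0.05  ]
 [ 0.5696 -0.3441  0.05  ]
 [ 0.5834 -0.2516  0.05  ]] [ 0.6257 -0.3068  0.05  ]
[np.float64(-8.4), np.float64(-12.3)] [np.float64(0.1), np.float64(0.1001)]
[np.float64(81.4), np.float64(81.5)] [np.float64(0.1002), np.float64(0.0935)]
```

View pics/t25b_m.png

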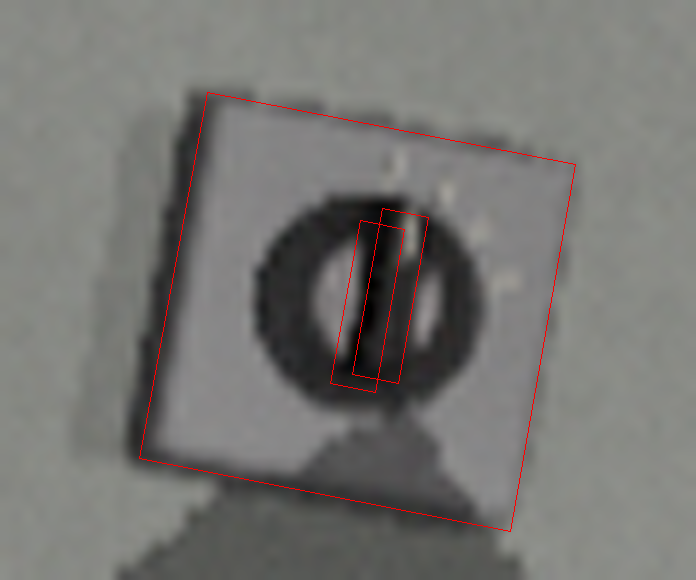

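View pics/s25b_m.png

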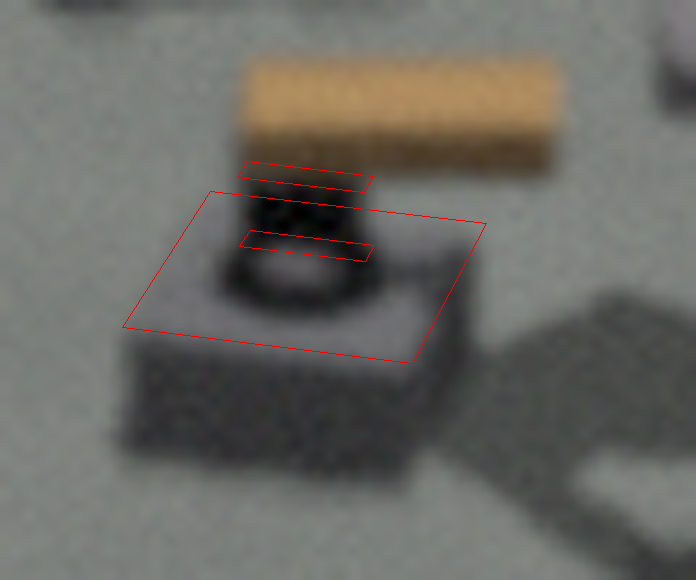

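The model outline matches in both views: key axis (0.627, −0.307), bar at about −10°. Moving above it with the jaws at 80°.

>>> {"name": "drive_tool", "arguments": {"commands": [{"dx": 4, "dy": 0.2, "dz": 0, "turn": -10, "gripper": 0.4}, {"dx": 8, "dy": 0.4, "dz": 0, "turn": -20, "gripper": 0.4}, {"dx": 12, "dy": 0.6, "dz": 0, "turn": -30, "gripper": 0.4}, {"dx": 16, "dy": 0.7, "dz": 0, "turn": -40, "gripper": 0.4}, {"dx": 19.9, "dy": 0.7, "dz": 0, "turn": -50, "gripper": 0.4}, {"dx": 19.9, "dy": 0.7, "dz": 0, "turn": -60, "gripper": 0.4}, {"dx": 19.9, "dy": 0.7, "dz": 0, "turn": -70, "gripper": 0.4}, {"dx": 19.9, "dy": 0.7, "dz": 3, "turn": -80, "gripper": 0.4}, {"dx": 19.9, "dy": 0.7, "dz": 6, "turn": -80, "gripper": 0.4}, {"dx": 19.9, "dy": 0.7, "dz": 6, "turn": -80, "gripper": 0.4}, {"dx": 19.9, "dy": 0.7, "dz": 6, "turn": -80, "gripper": 0.4}]}}

```text
time_s: 39.98
eef_pos: [0.6284, -0.3025, 0.1226]
eef_rot: [0.001, 0.765, 0.643, 0.0]
wrist_force: [-0.4, -0.6, 0.8]
opening: 0.598
```

```bash
python3 m.py .627 -.307 .070 80; python3 v.py s26 side 230 100 350 200;python3 v.py t26 top 320 150 430 240
```

```text
pos [ 0.6284 -0.3025  0.1226] th 80.11 q [-0.62  0.55  1.36  0.    1.23 -2.02] open 0.598 F [-0.4 -0.6  0.8] t 39.975
d cm [-0.46 -0.06  5.26] z-only 5.26
turn 0.1061185818375634
scale 5.8
scale 6.444444444444445
```

View pics/s26.png

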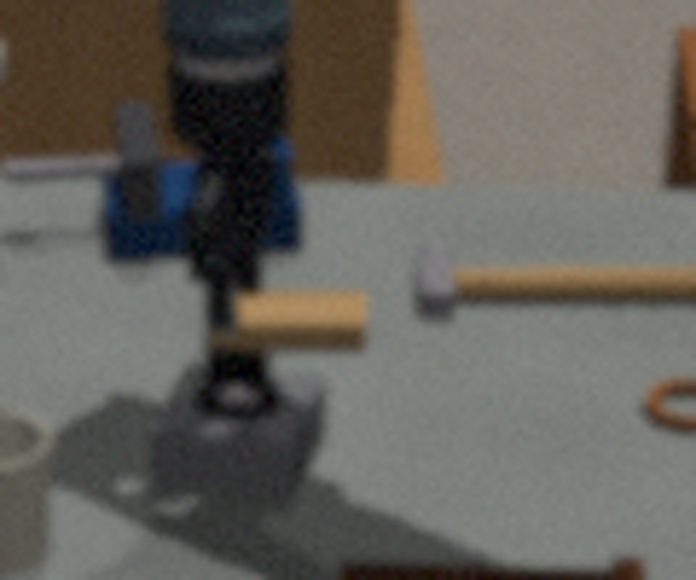

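View pics/t26.png

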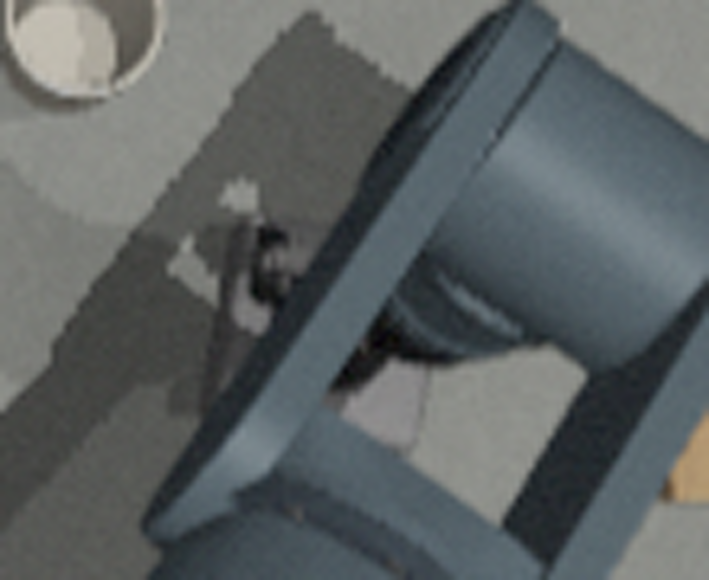

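Descending astride the key; closing comes after a position check.

>>> {"name": "drive_tool", "arguments": {"commands": [{"dx": -0.4, "dy": 0, "dz": 0, "turn": 0, "gripper": 0.4}, {"dx": -0.4, "dy": 0, "dz": 2.5, "turn": 0, "gripper": 0.4}, {"dx": -0.4, "dy": 0, "dz": 5.1, "turn": 0, "gripper": 0.4}, {"dx": -0.4, "dy": 0, "dz": 5.1, "turn": 0, "gripper": 0.4}, {"dx": -0.4, "dy": 0, "dz": 5.1, "turn": 0, "gripper": 0.4}]}}

```text
time_s: 40.7
eef_pos: [0.6276, -0.3075, 0.0717]
eef_rot: [0.001, 0.766, 0.643, 0.0]
wrist_force: [0.5, 0.1, -0.3]
opening: 0.602
```

```bash
python3 m.py .627 -.307 .070 80; python3 v.py s27 side 240 120 330 195
```

```text
pos [ 0.6276 -0.3075  0.0717] th 80.04 q [-0.62  0.62  1.37 -0.    1.15 -2.02] open 0.602 F [ 0.5  0.1 -0.3] t 40.7
d cm [ 0.04 -0.06  0.17] z-only 0.17
turn 0.04476108271603607
scale 7.733333333333333
```

View pics/s27.png

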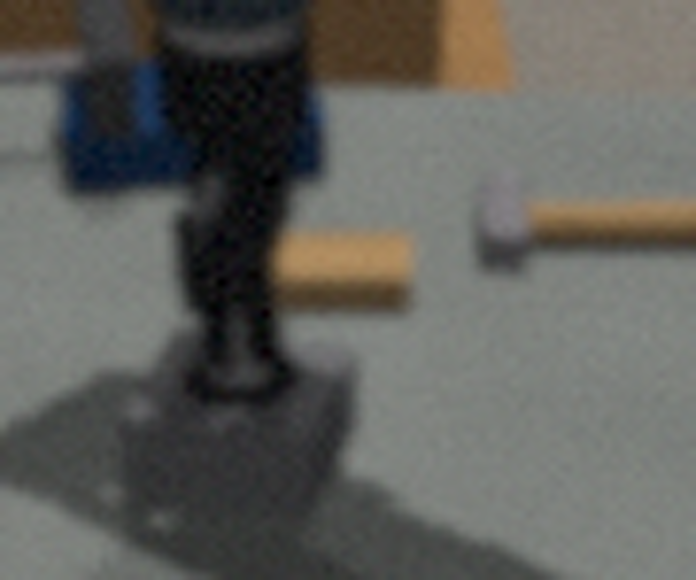

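The jaws straddle the key with no contact force. Gripping.

>>> {"name": "drive_tool", "arguments": {"commands": [{"dx": 0, "dy": 0, "dz": 0, "turn": 0, "gripper": 0.7}, {"dx": 0, "dy": 0, "dz": 0, "turn": 0, "gripper": 1}, {"dx": 0, "dy": 0, "dz": 0, "turn": 0, "gripper": 1}, {"dx": 0, "dy": 0, "dz": 0, "turn": 0, "gripper": 1}, {"dx": 0, "dy": 0, "dz": 0, "turn": 0, "gripper": 1}, {"dx": 0, "dy": 0, "dz": 0, "turn": 0, "gripper": 1}]}}

```text
time_s: 41.5
eef_pos: [0.6273, -0.3075, 0.0714]
eef_rot: [0.001, 0.766, 0.643, -0.0]
wrist_force: [-2.4, -1.8, 6.4]
opening: 0.128
```

```bash
python3 m.py .627 -.307 .070 80; python3 -c "
from bench import ctrl;print(ctrl.get_obs()['torque'])"
```

```text
pos [ 0.6273 -0.3075  0.0714] th 80.05 q [-0.63  0.62  1.37 -0.    1.15 -2.02] open 0.128 F [-2.4 -1.8  6.4] t 41.5
d cm [ 0.04 -0.04  0.14] z-only 0.14
turn 0.04999037670879147
[-0.05006754  0.2829975   0.0415503 ]
```

Gripped (≈11 mm opening for the 12 mm bar, small forces). Turning clockwise.

>>> {"name": "drive_tool", "arguments": {"commands": [{"dx": 0, "dy": 0, "dz": 0, "turn": 7, "gripper": 1}, {"dx": 0, "dy": 0, "dz": 0, "turn": 14, "gripper": 1}, {"dx": 0, "dy": 0, "dz": 0, "turn": 21, "gripper": 1}, {"dx": 0, "dy": 0, "dz": 0, "turn": 28, "gripper": 1}, {"dx": 0, "dy": 0, "dz": 0, "turn": 35, "gripper": 1}, {"dx": 0, "dy": 0, "dz": 0, "turn": 42, "gripper": 1}, {"dx": 0, "dy": 0, "dz": 0, "turn": 49, "gripper": 1}, {"dx": 0, "dy": 0, "dz": 0, "turn": 55, "gripper": 1}, {"dx": 0, "dy": 0, "dz": 0, "turn": 60, "gripper": 1}, {"dx": 0, "dy": 0, "dz": 0, "turn": 64, "gripper": 1}, {"dx": 0, "dy": 0, "dz": 0, "turn": 64, "gripper": 1}]}}

```text
time_s: 42.88
eef_pos: [0.6277, -0.3071, 0.0714]
eef_rot: [0.001, 0.99, 0.139, 0.001]
wrist_force: [0.3, 0.4, 4.6]
opening: 0.127
```

```bash
python3 m.py .627 -.307 .070 16; python3 -c "
from bench import ctrl;print(ctrl.get_obs()['torque'])"
```

```text
pos [ 0.6277 -0.3071  0.0714] th 16.03 q [-0.62  0.62  1.37  0.    1.15 -0.9 ] open 0.127 F [0.3 0.4 4.6] t 42.875
d cm [-0.06 -0.03  0.13] z-only 0.14
turn 0.02839003235948212
[0.0121539  0.08640714 0.09780377]
```

>>> {"name": "drive_tool", "arguments": {"commands": [{"dx": 0, "dy": 0, "dz": 0, "turn": 2, "gripper": 1}, {"dx": 0, "dy": 0, "dz": 0, "turn": 4, "gripper": 1}, {"dx": 0, "dy": 0, "dz": 0, "turn": 6, "gripper": 1}, {"dx": 0, "dy": 0, "dz": 0, "turn": 6, "gripper": 1}]}}

```text
time_s: 43.38
eef_pos: [0.6278, -0.3071, 0.0714]
eef_rot: [0.001, 0.996, 0.088, 0.001]
wrist_force: [-0.7, 0.2, 4.4]
opening: 0.126
```

```bash
python3 m.py .627 -.307 .070 16; python3 -c "
from bench import ctrl;print(ctrl.get_obs()['torque'])";python3 v.py t28 top 320 150 430 240
```

```text
pos [ 0.6278 -0.3071  0.0714] th 10.08 q [-0.62  0.62  1.37  0.    1.15 -0.8 ] open 0.126 F [-0.7  0.2  4.4] t 43.375
d cm [-0.07 -0.02  0.14] z-only 0.14
turn -5.916403154530457
[ 0.04960112 -0.01244769  0.36843296]
scale 6.444444444444445
```

View pics/t28.png

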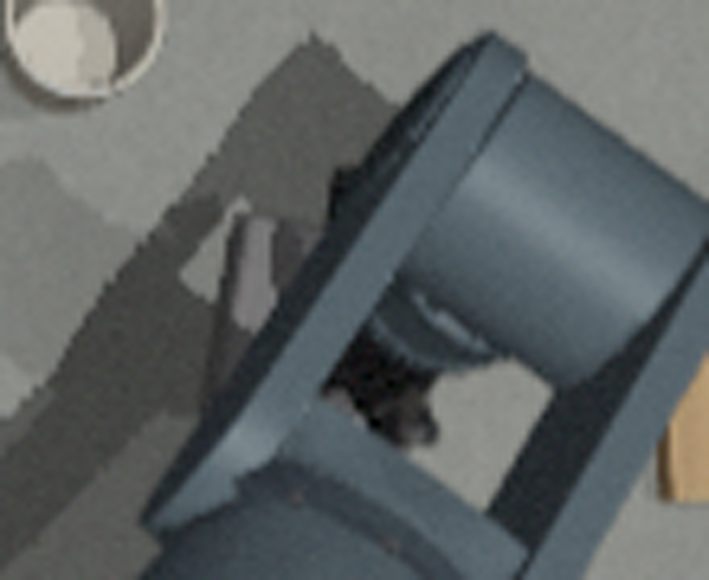

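The torque jumped from 0.10 to 0.37 N m, well above the spring's 0.135, so the key is at its stop. I'll hold briefly, then open wide and let go.

>>> {"name": "drive_tool", "arguments": {"commands": [{"dx": 0, "dy": 0, "dz": 0, "turn": 1, "gripper": 1}, {"dx": 0, "dy": 0, "dz": 0, "turn": 1, "gripper": 1}, {"dx": 0, "dy": 0, "dz": 0, "turn": 1, "gripper": 0}, {"dx": 0, "dy": 0, "dz": 0, "turn": 1, "gripper": 0}, {"dx": 0, "dy": 0, "dz": 0, "turn": 1, "gripper": 0}, {"dx": 0, "dy": 0, "dz": 0, "turn": 1, "gripper": 0}, {"dx": 0, "dy": 0, "dz": -5, "turn": 1, "gripper": 0}, {"dx": 0, "dy": 0, "dz": -10, "turn": 1, "gripper": 0}, {"dx": -6, "dy": 0, "dz": -12, "turn": 1, "gripper": 0}, {"dx": -12, "dy": 4, "dz": -12, "turn": 1, "gripper": 0}, {"dx": -18, "dy": 8, "dz": -12, "turn": 1, "gripper": 0}, {"dx": -24, "dy": 12, "dz": -12, "turn": 1, "gripper": 0}, {"dx": -30, "dy": 16, "dz": -12, "turn": 1, "gripper": 0}, {"dx": -32, "dy": 18, "dz": -12, "turn": 1, "gripper": 0}, {"dx": -32, "dy": 18, "dz": -12, "turn": 1, "gripper": 0}, {"dx": -32, "dy": 18, "dz": -12, "turn": 1, "gripper": 0}]}}

```text
time_s: 45.42
eef_pos: [0.343, -0.54, 0.1901]
eef_rot: [-0.0, 0.997, 0.078, 0.0]
wrist_force: [0.4, 0.0, 0.0]
opening: 0.999
```

```bash
python3 m.py .627 -.307 .070 16; python3 v.py t29 top 340 175 400 225;python3 v.py s29 side 230 140 390 270; python3 v.py t29b top 0 80 560 420
```

```text
pos [ 0.343  -0.54    0.1901] th 8.98 q [-1.19  0.37  1.48  0.    1.3  -1.35] open 0.999 F [0.4 0.  0. ] t 45.425
d cm [ 31.68 -18.57  12.03] z-only 12.01
turn -7.022356886270302
scale 11.6
scale 4.461538461538462
scale 1.3571428571428572
```

View pics/t29.png

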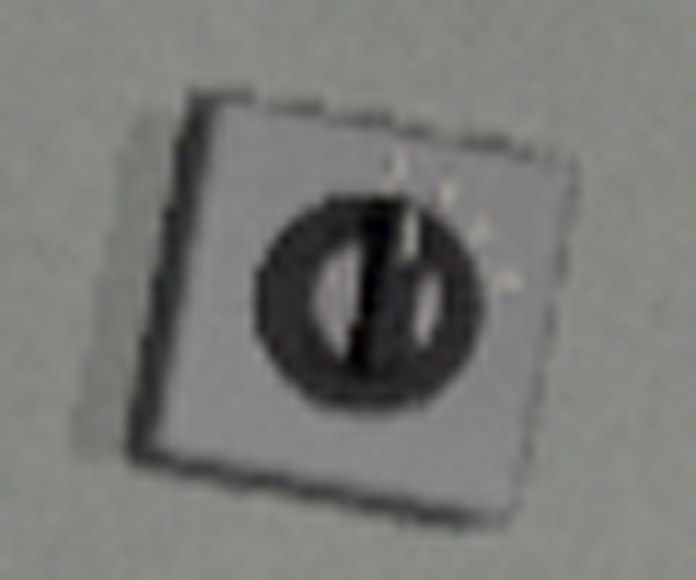

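View pics/s29.png

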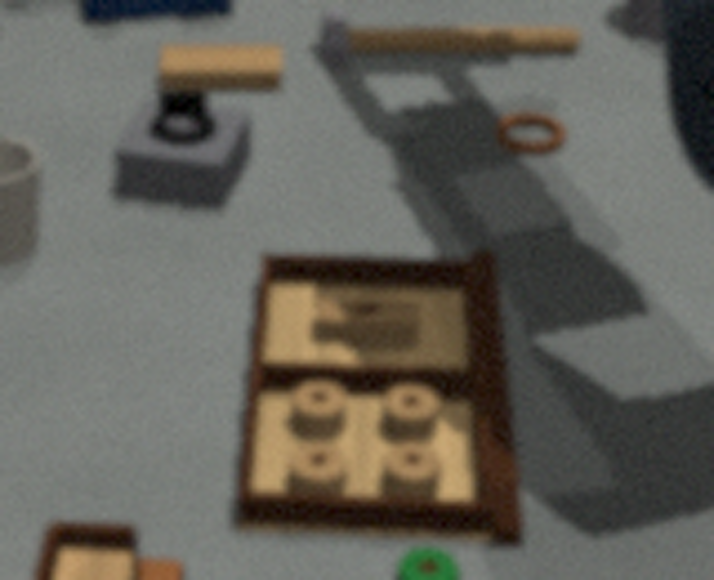

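View pics/t29b.png

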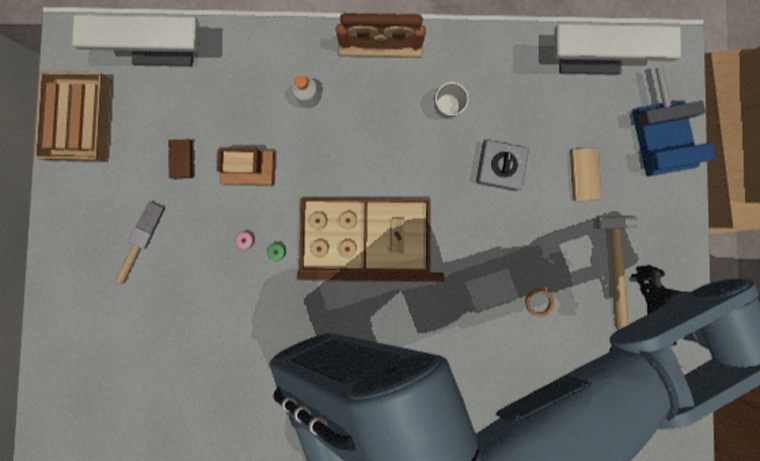

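The key is back at rest (identical to before), all parts are in the tray, the tray is at the batten, bystanders haven't moved, and the gripper is clear. Handing in.

```bash
python3 -c "
from bench import ctrl;print(ctrl.hand_in())"
```

```text
the job is handed in; nothing more can be done
None
```

I completed the task and handed it in at about 45 s of the 208 s allowed; the hand-in gives no verdict.

- **Tray:** I hooked a closed fingertip behind the far lip and dragged it to the batten. It stopped there, and the force rose to 17 N.
- **Parts:** I found four feet and one slat; I saw no second slat anywhere in view. The four feet went in the left compartment and the slat in the right. I left the pink and green look-alikes alone.
- **Key:** I turned it clockwise until the torque jumped from 0.10 to 0.37 N m, well above the spring's 0.135 N m at the stop. Then I opened the fingers to let it spring back.

**Last checks:** In both camera views:
- All four feet lie flat and the slat is in place.
- The tray is flush against the batten and the key bar looks the same as before turning.
- The bystanders look unmoved and the gripper is clear of everything.

I judged the key angle and the seating gap from images and forces only, as there is no direct reading of either. Nothing failed. The measurements disagreed only slightly: the slat's centre by about 4 mm between estimates, and arm positions by a few mm, which I corrected before the grasps and placings.

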